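Load the drying tray and start the dryer timer

TASK

Get the washed things ready to dry: spread the heaped screw caps over the steel tray in a single layer, with at least one cap in each marked quarter and about a finger's width (some 15 mm) clear between neighbours, and stand every slide box upright on one of its thin edges on the green draining mat. Once all of that is done, pull the timer's red sprung knob right out to its stop, hold it there for about a second, and let it spring fully home. Leave the other things on the bench where they are.

Things in the scene. Friction and masses are not known exactly. Their poses are not given: they have to be found in the camera images.
- tray: fixed steel drying tray; origin at the centre of its underside, on the bench; 212 mm along its x, 282 mm along its y (inside 200 x 270 mm); the inner floor is 6 mm above the origin, the rim 14 mm above it. Two dark lines through the centre, along its x and y, mark its four quarters
- mat: fixed green rubber draining mat, 130 mm along its x, 250 mm along its y, 4 mm thick; origin at the centre of its underside, on the bench
- knob_grip (a point): centre of the red pull knob of the white timer box: block 18 mm along x, 26 mm along y (pinch it there), 36 mm tall, 70 mm above the bench, on a 10 mm stem. x points level from knob into the box, z up; it pulls straight out along -x. At rest it stands 60 mm before the box front; the box is 120 mm wide, 130 deep, 110 tall
- pull_knob (a joint): how far the sprung knob is pulled out of the timer, m: 0 at rest, 0.045 at its stop. The spring pulls it back in with about 4 N at rest and 8 N at the stop, and takes it home when released
- cap0: blue plastic screw cap with a white disc on top, a solid squat cylinder 32 mm across and 24 mm tall, 25 g; origin at its centre, z along its axis. Starts in the heap on the tray
- cap1: red plastic screw cap with a white disc on top, a solid squat cylinder 32 mm across and 24 mm tall, 25 g; origin at its centre, z along its axis. Starts in the heap on the tray
- cap2: yellow plastic screw cap with a white disc on top, a solid squat cylinder 32 mm across and 24 mm tall, 25 g; origin at its centre, z along its axis. Starts in the heap on the tray
- cap3: orange plastic screw cap with a white disc on top, a solid squat cylinder 32 mm across and 24 mm tall, 25 g; origin at its centre, z along its axis. Starts in the heap on the tray; lies on top of the heap
- cap4: red plastic screw cap with a white disc on top, a solid squat cylinder 32 mm across and 24 mm tall, 25 g; origin at its centre, z along its axis. Starts in the heap on the tray; may be absent
- cap5: blue plastic screw cap with a white disc on top, a solid squat cylinder 32 mm across and 24 mm tall, 25 g; origin at its centre, z along its axis. Starts in the heap on the tray; may be absent
- cap6: yellow plastic screw cap with a white disc on top, a solid squat cylinder 32 mm across and 24 mm tall, 25 g; origin at its centre, z along its axis. Starts in the heap on the tray; may be absent
- cap7: red plastic screw cap with a white disc on top, a solid squat cylinder 32 mm across and 24 mm tall, 25 g; origin at its centre, z along its axis. Starts in the heap on the tray; may be absent
- slide_box0: blue closed slide box, a flat block 80 mm (its x) x 56 mm (its y) x 24 mm (its z), 90 g, a white label on its large top face; origin at its centre. Starts lying flat on the bench; either slide box may be absent
- slide_box1: orange closed slide box, a flat block 80 mm (its x) x 56 mm (its y) x 24 mm (its z), 90 g, a white label on its large top face; origin at its centre. Starts lying flat on the bench; either slide box may be absent
- petri_stack: bystander: stack of three clear Petri dishes with white rims, 91 mm across, 44 mm tall; origin at the centre of its underside
- dropper: bystander: amber dropper bottle with black cap, 34 mm across, 75 mm tall; origin at the centre of its underside
- marker: bystander: white marker pen with black cap, 120 mm long, 15 mm thick, lying along its own x; origin at the centre of its underside
- vial: bystander: clear glass vial with green cap, 28 mm across, 50 mm tall; origin at the centre of its underside

How it is judged:
By the outcome, as a careful person would: the job done as asked, in the order asked, and still so for the second after the job is handed in, with the robot touching nothing.
Of cap4, cap5, cap6, cap7 only 2 to 4 are there at a start; the rules pass over those that are not, and their reading is None.
Of slide_box0, slide_box1 only 1 to 2 are there at a start; the rules pass over those that are not, and their reading is None.
At some moment in a run one of cap0, cap1, cap2, cap3, cap4, cap5, cap6, cap7 may be knocked a few centimetres aside while the robot is not near it.
Once in a run the grip may slacken for a moment while it holds something.
It also fails if it takes over 210 s, if anything falls off the work surface, if the arm or the gripper's body presses on something with over 40 N, if the wrist force passes 120 N, or if a joint passes its speed limit or range.

ROBOT

A 7-joint arm with a two-finger parallel gripper is mounted at the origin on the work surface. World frame = base frame: x ahead of the robot, y to its left, z up, the work surface at z = 0. Lengths are in m, angles in rad, forces in N, time in s.
With the tool pointing down it reaches from about 0.425 to 0.875 m from the base axis. Payload 8.4 kg.
Tool frame: the origin (TCP) lies at the very end of the fingers, on their centre line; the grasp point (between the pads) lies 19 mm behind it; z points along the fingers, y is the line along which they close (so a half turn about z gives the same grasp; the last joint's range is limited). The gripper opens to 85 mm and grips with 20 to 120 N. Pads are 22 mm wide; open, the fingers measure 114 mm over their backs; the gripper's body (76 mm by 85 mm) begins 54 mm behind the grasp point. The pads swing forward as they close: fully open they stand 13 mm farther back than shut.
Start: joints at [-1.419, 0.333, 0.04, 1.465, -0.013, 1.343, -0.059], TCP at [0.161, 0.63, 0.231] pointing down, gripper open.
Joint ranges: [-2.58, 2.58], [-0.38, 2.09], [-1.3, 1.39], [0.25, 2.4], [-1.5, 4.64], [0.08, 2.09], [-2.65, 2.65]. Speed limits (rad/s): [2.22, 2.22, 2.79, 2.79, 3.14, 3.14, 3.14].

INTERFACE

Orientations are given as a unit quaternion [w, x, y, z].
In Python, from bench import status, read_camera, r gives the robot as it stands.
- The arm moves only by the tool move_arm, never from a script. Its argument "plan" is a list of rows, each a list of 7 numbers: the opening, from 0 (shut) to 1 (fully open), then the shift along the tool's x, y, z as a fraction of full scale, then the turn, a rotation vector about the tool's x, y, z as a fraction of full scale. A call has 1 to 20 rows; each row shifts and turns the commanded pose from where the row before left it, along the tool's axes as they then stand; what a row does not reach is not made up. Full scale, the value 1, is 0.05 m for a shift and 180 degrees for a turn. A row lasts 1/10 s, in which the tool goes at most 50 mm and 8.59 degrees, less where a joint would pass 70% of its speed; a pose out of reach is approached as far as the arm can. A call with a number of a shift or a turn outside -1 to 1 is refused whole. A call with a gripper value outside its range is refused whole. The fingers move at their own pace and stop on an object; "squeeze" is the grip in N (left out, the last holds). Time passes only in rows, so rows that do not move let the fingers close. It gives the time, the measured TCP pose, the force, the opening and the grip force at its end, in the units of the state.
- status.read_state(): the state, without advancing time (a new reading comes with each control period).
- read_camera(name): name is "side" or "top"; returns a dict with "pixels" (384x512x3 uint8, red, green, blue), "intrinsics" (3x3 intrinsics, pixels), "k1" (the pictures are not rectified: a ray, as slopes to the right and down, at radius r is drawn at 1 + k1 r^2 times it, then the intrinsics apply), "view" (4x4, takes a point from world to camera coordinates). Camera axes: x right, y up, looking along -z (the intrinsics and any distortion apply to the point x, -y, -z); pixel columns grow to the right and rows downward; lengths in m; the calibration is good to about 2 mm. A picture is of the moment at which its call begins. There is no depth.
- r.sign_off(): hands the job in; it is judged then, once.
The state is a dict: "t": time; "joint_positions": joint angles; "dq": joint speeds; "joint_efforts": joint torques, N m; "position": TCP position; "orientation": TCP orientation; "wrist_force": force on the tool from outside, world axes, zero at the start; "torque": the same for the moment, N m; "opening": finger opening in m; "gripper_force": force on a finger pad.
Only numpy, scipy, OpenCV 4.12 (cv2) and the standard library are available. Lean on these libraries where they do the work, as an engineer would, in place of code of your own. Each camera call takes 0.05 s, during which the arm holds its last target. There are 200 camera calls.

## Working session

There is one attempt and no reset: what is moved stays moved. The work goes in short steps, Python scripts to look and compute and a tool call to move; the robot and the scene stay as the last step left them, time stands still between calls to the robot, and variables do not carry over. Pictures are saved under pics/ and viewed, at most 14 in all, crops included, and the job is handed in when it is done.

Besides the shell and the picture viewer there is one more tool, called after "Request:" in YAML: its name, and indented under it one key for each argument. move_arm: Moves the arm, as the interface text tells. Its arguments: {"type":"object","properties":{"plan":{"type":"array","items":{"type":"array","items":{"type":"number","minimum":-1,"maximum":1}}},"squeeze":{"type":"number"}},"required":["plan"]}

```bash
ls; mkdir -p pics
cat > h.py <<'E'
import numpy as np, cv2
from bench import status, read_camera, r
def shot(n,f=None):
    c=read_camera(n)
    if f: cv2.imwrite(f'pics/{f}.png',c['pixels'][:,:,::-1])
    return c
def ray(c,u,v):
    K=np.array(c['intrinsics']);V=np.array(c['view'])
    a,b=(u-K[0,2])/K[0,0],(v-K[1,2])/K[1,1]
    x,y=a,b
    for _ in range(30):
        s=1+c['k1']*(x*x+y*y); x,y=a/s,b/s
    d=V[:3,:3].T@np.array([x,-y,-1]); o=-V[:3,:3].T@V[:3,3]
    return o,d/np.linalg.norm(d)
def plane(c,u,v,z):
    o,d=ray(c,u,v); return o+d*(z-o[2])/d[2]
def two(c1,p1,c2,p2):
    o1,d1=ray(c1,*p1);o2,d2=ray(c2,*p2)
    s=np.linalg.lstsq(np.c_[d1,-d2],o2-o1,rcond=None)[0]
    a,b=o1+s[0]*d1,o2+s[1]*d2
    return (a+b)/2,np.linalg.norm(a-b)
def proj(c,P):
    V=np.array(c['view']);K=np.array(c['intrinsics'])
    q=V[:3,:3]@np.array(P)+V[:3,3]; x,y=q[0]/-q[2],-q[1]/-q[2]
    s=1+c['k1']*(x*x+y*y); return K[0,0]*x*s+K[0,2],K[1,1]*y*s+K[1,2]
E
python3 - <<'E'
from h import *
for n in('top','side'):
    c=shot(n,n+'0'); V=np.array(c['view']); print(n,c['k1'],np.array(c['intrinsics']).round(1).tolist(),(-V[:3,:3].T@V[:3,3]).round(3),V[:3,:3].round(3).tolist())
s=status.read_state();print({k:np.round(v,3).tolist() for k,v in s.items()})
E
```

```text
pics
top -0.01223641947635054 [[393.5, 0.0, 248.4], [0.0, 393.5, 196.5], [0.0, 0.0, 1.0]] [ 0.371 -0.003  0.999] [[0.042, -0.999, 0.002], [0.974, 0.042, 0.224], [-0.223, -0.008, 0.975]]
side -0.17367069247652503 [[454.8, 0.0, 260.9], [0.0, 454.8, 191.5], [0.0, 0.0, 1.0]] [ 0.463 -0.853  0.964] [[0.992, -0.128, 0.003], [0.088, 0.702, 0.706], [-0.093, -0.7, 0.708]]
{'t': 0.1, 'joint_positions': [-1.419, 0.334, 0.04, 1.466, -0.013, 1.343, -0.059], 'dq': [-0.0, 0.001, -0.003, -0.003, -0.0, 0.001, -0.001], 'joint_efforts': [0.005, -66.001, 1.371, -40.647, 0.017, 0.009, -0.0], 'position': [0.161, 0.629, 0.23], 'orientation': [-0.0, 0.125, 0.992, -0.001], 'wrist_force': [0.103, -0.428, -0.937], 'torque': [0.003, 0.012, 0.044], 'gripper_force': 0.0, 'opening': 0.085}
```

View pics/top0.png

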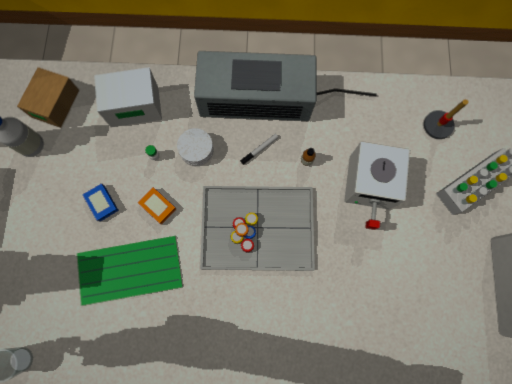

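View pics/side0.png

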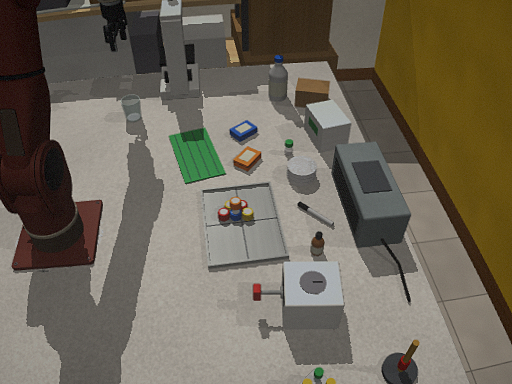

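The top view shows the tray at about (258,228), the heap at (244,232), the mat at (130,270), the blue box at (100,202), the orange box at (157,205), and the knob at (373,225). Next I'll zoom in on the heap in both views and measure the fixed things.

Run:
```python
from h import *
T=shot('top');S=shot('side')
a=cv2.resize(T['pixels'][205:260,220:270],None,fx=8,fy=8,interpolation=cv2.INTER_CUBIC)
b=cv2.resize(S['pixels'][190:235,205:265],None,fx=6.6,fy=8,interpolation=cv2.INTER_CUBIC)
h=min(len(a),len(b)); 
cv2.imwrite('pics/heap.png',np.hstack([a[:h],b[:h]])[:,:,::-1]); print(a.shape,b.shape)
def masks(c):
    H=cv2.cvtColor(c['pixels'],cv2.COLOR_RGB2HSV)
    for n,lo,hi in [('green',(50,120,40),(75,255,255)),('blue',(105,140,60),(125,255,255)),('orange',(8,180,120),(19,255,255)),('red',(0,180,120),(5,255,255)),('red2',(172,150,100),(180,255,255)),('yellow',(20,140,120),(32,255,255))]:
        m=cv2.inRange(H,lo,hi); cs,_=cv2.findContours(m,cv2.RETR_EXTERNAL,cv2.CHAIN_APPROX_SIMPLE)
        for k in cs:
            A=cv2.contourArea(k)
            if 15<A<15000 and cv2.boundingRect(k)[1]>60: 
                q=cv2.minAreaRect(k); print(n,A,np.round(q[0],1),np.round(q[1],1),round(q[2],1))
                if n in('green','blue','orange') and A>200: 
                    z={'green':.004}.get(n,.024)
                    bx=cv2.boxPoints(q); print('   ',[plane(c,*p,z)[:2].round(3).tolist() for p in bx])
print('TOP');masks(T);print('SIDE');masks(S)
# tray: corners of bright rim
```

```text
(440, 400, 3) (360, 396, 3)
TOP
green 5038.0 [128.  270.1] [ 51.6 103.4] 79.9
    [[0.432, 0.441], [0.489, 0.189], [0.365, 0.156], [0.31, 0.401]]
green 53.0 [461.7 186.9] [ 6.7 10.3] 63.4
green 56.5 [491.2 184.2] [ 7.2 10.5] 56.3
green 53.0 [492. 166.] [7.1 9.9] 45.0
green 68.5 [150.5 150.5] [9. 9.] 90.0
green 101.5 [129.5 113.7] [ 4.9 27. ] 81.9
blue 17.5 [250.9 232.3] [ 8.2 12.4] 21.8
blue 634.5 [ 99.4 201.8] [30.2 22.9] 59.7
    [[0.581, 0.43], [0.614, 0.383], [0.547, 0.336], [0.516, 0.382]]
orange 18.5 [241.3 228.8] [11.3 12. ] 45.0
orange 608.0 [156.  204.5] [29.  21.9] 45.0
    [[0.568, 0.284], [0.61, 0.249], [0.559, 0.192], [0.518, 0.228]]
red 51.0 [374.1 223.3] [10.2  6.4] 9.5
yellow 16.5 [235.4 237.5] [12.   8.8] 36.9
yellow 16.5 [251. 218.] [10. 12.] 90.0
yellow 39.5 [472.5 197.5] [7. 7.] 90.0
yellow 37.0 [473.5 179. ] [6. 7.] 90.0
yellow 35.5 [502.5 176. ] [6. 7.] 90.0
yellow 34.5 [503.5 158. ] [6. 7.] 90.0
SIDE
green 61.5 [318. 373.] [10.  8.] 90.0
green 21.0 [289.  143.5] [7. 6.] 90.0
green 1823.5 [196.7 154.5] [53.1 40.8] 71.6
    [[0.309, 0.405], [0.445, 0.461], [0.486, 0.191], [0.365, 0.148]]
blue 201.5 [243.  128.4] [11.4 24.3] 61.4
    [[0.518, 0.387], [0.597, 0.444], [0.609, 0.384], [0.532, 0.33]]
orange 247.5 [247.3 155.8] [14.1 23.3] 45.0
    [[0.52, 0.231], [0.581, 0.307], [0.607, 0.252], [0.547, 0.181]]
red 32.5 [256.5 288. ] [5. 8.] 0.0
yellow 28.5 [307. 381.] [4. 8.] 90.0
yellow 34.5 [330.5 380.5] [5. 9.] 90.0
```

View pics/heap.png

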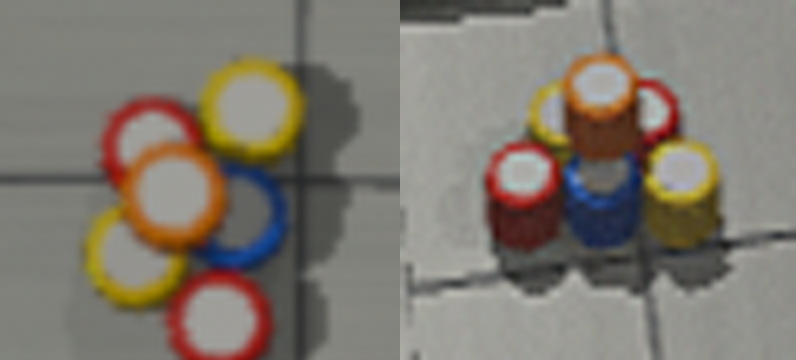

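The crop shows six caps, all upright: yellow, red, blue, yellow and red on the floor, with orange on top. Next I'll triangulate the cap tops, tray, knob and boxes.

Run:
```python
from h import *
T=shot('top');S=shot('side')
for n,a,b in [('orange',(241.3,228.9),(235,200.1)),('redB',(247.1,244.8),(223.2,211.3)),('blue',(249.1,231.6),(235.2,210.6)),('yelA',(251.1,218.1),(247.3,211.1)),('redA',(238.6,222.9),(241.4,204)),('yelB',(236.6,236.6),(228.8,204))]:
    p,e=two(T,a,S,b); print(n,p.round(4),round(e,4), plane(T,*a,.054 if n=='orange' else .030)[:2].round(4))
# tray lines: blurred gray profiles
for nm,c,roi in(('top',T,(180,280,195,322)),('side',S,(178,272,195,292))):
    y0,y1,x0,x1=roi; g=cv2.cvtColor(c['pixels'][y0:y1,x0:x1],cv2.COLOR_RGB2GRAY)
    H=cv2.cvtColor(c['pixels'][y0:y1,x0:x1],cv2.COLOR_RGB2HSV)
    ls=cv2.createLineSegmentDetector().detect(g)[0][:,0]
    for l in ls:
        L=np.hypot(l[2]-l[0],l[3]-l[1])
        if L>35: print(nm,np.round(l+np.array([x0,y0]*2),1),round(L,0),[plane(c,l[i]+x0,l[i+1]+y0,.014)[:2].round(3).tolist() for i in(0,2)])
for c,roi in((T,(210,235,358,390)),(S,(278,304,245,270))):
    y0,y1,x0,x1=roi;H=cv2.cvtColor(c['pixels'][y0:y1,x0:x1],cv2.COLOR_RGB2HSV)
    m=((H[...,0]<8)|(H[...,0]>170))&(H[...,1]>140); ys,xs=np.nonzero(m); print('knob',xs.min()+x0,xs.max()+x0,ys.min()+y0,ys.max()+y0)
    for r_ in range(0,m.shape[0]): print(''.join('#' if H[r_,k,2]>140 and m[r_,k] else '+' if m[r_,k] else '.' for k in range(m.shape[1])),r_+y0)
```

```text
orange [0.5058 0.0188 0.0585] 0.0 [0.5064 0.0189]
redB [0.4707 0.0034 0.0342] 0.0001 [0.4712 0.0034]
blue [ 5.035e-01 -1.000e-04  3.630e-02] 0.0007 [ 5.04e-01 -1.00e-04]
yelA [ 0.5372 -0.0037  0.0337] 0.0003 [ 0.538  -0.0037]
redA [0.5239 0.0268 0.0322] 0.0006 [0.5246 0.0269]
yelB [0.4891 0.03   0.0336] 0.0015 [0.4903 0.0302]
top [200.7 270.7 203.5 186.9] 84.0 [[0.404, 0.115], [0.617, 0.122]]
top [316.1 188.1 317.4 268.1] 80.0 [[0.626, -0.168], [0.423, -0.172]]
top [204.4 185.8 314.4 187.4] 110.0 [[0.62, 0.12], [0.628, -0.164]]
top [206.5 229.4 205.3 265.6] 36.0 [[0.507, 0.107], [0.417, 0.104]]
top [245.6 269.8 201.9 269.7] 44.0 [[0.411, 0.004], [0.407, 0.112]]
top [309.4 228.7 265.6 228.6] 44.0 [[0.52, -0.152], [0.516, -0.041]]
top [264.4 226.  309.4 226.3] 45.0 [[0.522, -0.038], [0.526, -0.152]]
top [314.2 266.9 312.3 189.4] 78.0 [[0.425, -0.164], [0.623, -0.158]]
top [306.9 190.1 259.4 190. ] 48.0 [[0.62, -0.144], [0.615, -0.022]]
top [254.4 189.9 210.6 189.3] 44.0 [[0.615, -0.009], [0.611, 0.104]]
top [309.8 265.6 309.2 230.6] 35.0 [[0.428, -0.153], [0.515, -0.151]]
side [202.  1
[... 1312 characters left out ...]
...... 280
......................... 281
......................... 282
......................... 283
.........######.......... 284
.........######.......... 285
........+######.......... 286
.........######.......... 287
........+######.......... 288
........+######.......... 289
........+######+......... 290
........+######+......... 291
.........++++++.......... 292
.........++..++.......... 293
.........++.+++.......... 294
.........+.+.++.......... 295
.........++++++.......... 296
.........+++.++.......... 297
.........++.+++.......... 298
.........++++++.......... 299
......................... 300
......................... 301
......................... 302
......................... 303
```

```bash
cat >> h.py <<'E'
from scipy.spatial.transform import Rotation as Ro
class P:
    """lists move rows (tool axes) for a series of world-frame steps; for me to write into move_arm"""
    def __init__(s,p=None,R=None):
        st=status.read_state(); q=st['orientation']
        s.p=np.array(st['position'] if p is None else p); s.R=Ro.from_quat([q[1],q[2],q[3],q[0]]) if R is None else R; s.rows=[]
        y=s.R.as_matrix()[:,1]; print('t',round(st['t'],1),'at',s.p.round(3),'yaw',round(np.degrees(np.arctan2(y[1],y[0])),1),'op',round(st['opening'],4),'F',np.round(st['wrist_force'],1),'g',round(st['gripper_force'],1))
    def go(s,p,g,n,yaw=None,rot=None):
        d=np.array(p)-s.p; w=np.zeros(3) if rot is None else np.array(rot,float)
        if yaw is not None:
            y=s.R.as_matrix()[:,1]; a=yaw-np.degrees(np.arctan2(y[1],y[0])); a=(a+90)%180-90; w=np.array([0,0,-a])
        for i in range(n):
            row=[g]+np.round(s.R.inv().apply(d/n)/.05,3).tolist()+np.round(w/n/180,4).tolist()
            s.p=s.p+s.R.apply(np.array(row[1:4])*.05); s.R=s.R*Ro.from_rotvec(np.array(row[4:])*np.pi); s.rows.append(row)
        return s
    def hold(s,g,n): s.rows+=[[g,0,0,0,0,0,0]]*n; return s
    def show(s):
        print(len(s.rows)); print('['+','.join('['+','.join(f'{v:g}' for v in r)+']' for r in s.rows)+']')
def st():
    P()
E
python3 - <<'E'
from h import *
p=P();p.go([.506,.019,.16],.6,17); p.show()
T=shot('top');print('boxtop',[plane(T,*q,.11)[:2].round(3) for q in((360,146),(409,148),(404,201),(356,196))]);S=shot('side');print(two(T,(374.3,223.2),S,(256.6,287.7)),plane(T,374.3,223.2,.088))
E
```

```text
t 0.3 at [0.161 0.63  0.231] yaw 75.6 op 0.0856 F [ 0.  -0.1  0.2] g 0.0
17
[[0.6,-0.571,-0.595,0.084,0,0,0],[0.6,-0.571,-0.595,0.084,0,0,0],[0.6,-0.571,-0.595,0.084,0,0,0],[0.6,-0.571,-0.595,0.084,0,0,0],[0.6,-0.571,-0.595,0.084,0,0,0],[0.6,-0.571,-0.595,0.084,0,0,0],[0.6,-0.571,-0.595,0.084,0,0,0],[0.6,-0.571,-0.595,0.084,0,0,0],[0.6,-0.571,-0.595,0.084,0,0,0],[0.6,-0.571,-0.595,0.084,0,0,0],[0.6,-0.571,-0.595,0.084,0,0,0],[0.6,-0.571,-0.595,0.084,0,0,0],[0.6,-0.571,-0.595,0.084,0,0,0],[0.6,-0.571,-0.595,0.084,0,0,0],[0.6,-0.571,-0.595,0.084,0,0,0],[0.6,-0.571,-0.595,0.084,0,0,0],[0.6,-0.571,-0.595,0.084,0,0,0]]
boxtop [array([ 0.71 , -0.257]), array([ 0.71 , -0.374]), array([ 0.579, -0.356]), array([ 0.587, -0.245])]
(array([ 0.52785879, -0.2915261 ,  0.09093013]), np.float64(0.0003384855234576082)) [ 0.52819416 -0.29246834  0.088     ]
```

Request:
move_arm:
  plan:
    - [0.6, -0.57, -0.595, 0.084, 0, 0, 0]
    - [0.6, -0.57, -0.595, 0.084, 0, 0, 0]
    - [0.6, -0.57, -0.595, 0.084, 0, 0, 0]
    - [0.6, -0.57, -0.595, 0.084, 0, 0, 0]
    - [0.6, -0.57, -0.595, 0.084, 0, 0, 0]
    - [0.6, -0.57, -0.595, 0.084, 0, 0, 0]
    - [0.6, -0.57, -0.595, 0.084, 0, 0, 0]
    - [0.6, -0.57, -0.595, 0.084, 0, 0, 0]
    - [0.6, -0.57, -0.595, 0.084, 0, 0, 0]
    - [0.6, -0.57, -0.595, 0.084, 0, 0, 0]
    - [0.6, -0.57, -0.595, 0.084, 0, 0, 0]
    - [0.6, -0.57, -0.595, 0.084, 0, 0, 0]
    - [0.6, -0.57, -0.595, 0.084, 0, 0, 0]
    - [0.6, -0.57, -0.595, 0.084, 0, 0, 0]
    - [0.6, -0.57, -0.595, 0.084, 0, 0, 0]
    - [0.6, -0.57, -0.595, 0.084, 0, 0, 0]
    - [0.6, -0.57, -0.595, 0.084, 0, 0, 0]
    - [0.6, 0, 0, 0, 0, 0, 0]
  squeeze: 30

```text
t: 2.2
position: [0.5067, 0.0139, 0.1599]
orientation: [0.001, 0.129, 0.992, -0.001]
wrist_force: [-0.6, -0.3, -0.6]
opening: 0.0516
gripper_force: 0.0
```

Run:
```python
from h import *
p=P();p.go([.506,.019,.032],.6,5).hold(.2,3).go([.506,.019,.10],.2,3).go([.4715,-.113,.10],.2,5); p.show()
```

```text
t 2.2 at [0.507 0.014 0.16 ] yaw 75.2 op 0.0516 F [-0.6 -0.3 -0.6] g 0.0
16
[[0.6,0.009,0.02,0.512,0,0,0],[0.6,0.009,0.02,0.512,0,0,0],[0.6,0.009,0.02,0.512,0,0,0],[0.6,0.009,0.02,0.512,0,0,0],[0.6,0.009,0.02,0.512,0,0,0],[0.2,0,0,0,0,0,0],[0.2,0,0,0,0,0,0],[0.2,0,0,0,0,0,0],[0.2,-0.001,-0.001,-0.454,0,0,0],[0.2,-0.001,-0.001,-0.454,0,0,0],[0.2,-0.001,-0.001,-0.454,0,0,0],[0.2,-0.001,-0.546,0.001,0,0,0],[0.2,-0.001,-0.546,0.001,0,0,0],[0.2,-0.001,-0.546,0.001,0,0,0],[0.2,-0.001,-0.546,0.001,0,0,0],[0.2,-0.001,-0.546,0.001,0,0,0]]
```

Request:
move_arm:
  plan:
    - [0.6, 0, 0, 0.5, 0, 0, 0]
    - [0.6, 0, 0, 0.5, 0, 0, 0]
    - [0.6, 0, 0, 0.5, 0, 0, 0]
    - [0.6, 0, 0, 0, 0, 0, 0]
    - [0.6, 0, 0, 0, 0, 0, 0]

```text
t: 2.7
position: [0.5051, 0.0196, 0.0854]
orientation: [-0.0, 0.125, 0.992, -0.0]
wrist_force: [0.3, 0.2, -0.5]
opening: 0.0515
gripper_force: 0.0
```

Request:
move_arm:
  plan:
    - [0.6, 0, 0, 0.5, 0, 0, 0]
    - [0.6, 0, 0, 0.5, 0, 0, 0]
    - [0.6, 0, 0, 0.06, 0, 0, 0]
    - [0.6, 0, 0, 0, 0, 0, 0]
    - [0.2, 0, 0, 0, 0, 0, 0]
    - [0.2, 0, 0, 0, 0, 0, 0]
    - [0.2, 0, 0, 0, 0, 0, 0]
    - [0.2, 0, 0, 0, 0, 0, 0]
    - [0.2, 0, 0, -0.45, 0, 0, 0]
    - [0.2, 0, 0, -0.45, 0, 0, 0]
    - [0.2, 0, 0, -0.45, 0, 0, 0]
    - [0.2, -0.001, -0.546, 0, 0, 0, 0]
    - [0.2, -0.001, -0.546, 0, 0, 0, 0]
    - [0.2, -0.001, -0.546, 0, 0, 0, 0]
    - [0.2, -0.001, -0.546, 0, 0, 0, 0]
    - [0.2, -0.001, -0.546, 0, 0, 0, 0]
    - [0.2, 0, 0, 0, 0, 0, 0]
    - [0.2, 0, 0, 0, 0, 0, 0]

```text
t: 4.5
position: [0.4719, -0.1132, 0.1003]
orientation: [0.001, 0.126, 0.992, 0.0]
wrist_force: [-0.1, 0.7, -0.0]
opening: 0.0306
gripper_force: 29.8
```

Run:
```python
from h import *
st();shot('side','s1')
```

```text
t 4.5 at [ 0.472 -0.113  0.1  ] yaw 75.5 op 0.0306 F [-0.1  0.7 -0. ] g 29.8
```

View pics/s1.png

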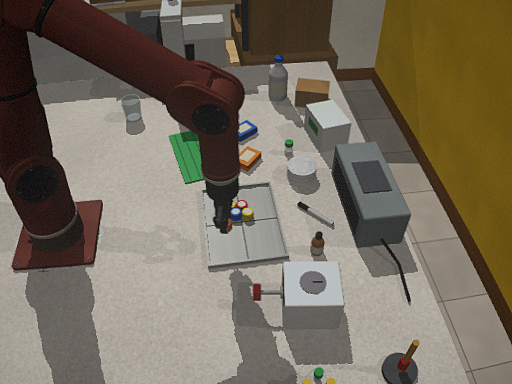

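The orange cap (227,225) is held clear of the heap. I'll place it and go on to the next.

Run:
```python
from h import *
p=P();p.go([.4715,-.113,.008],.2,4).hold(.2,1).hold(.6,3).go([.4715,-.113,.1],.6,4,yaw=95).go([.471,.0032,.1],.6,4,yaw=115).hold(.6,2); p.show()
p.rows=[];p.go([.471,.0032,.010],.6,4).hold(.6,1).hold(.2,3).go([.471,.0032,.07],.2,3).go([.5715,-.1106,.07],.2,6).hold(.2,2);p.show()
```

```text
t 4.5 at [ 0.472 -0.112  0.1  ] yaw 75.6 op 0.031 F [ 0.6  0.9 -0. ] g 29.8
18
[[0.2,0.002,-0.004,0.461,0,0,0],[0.2,0.002,-0.004,0.461,0,0,0],[0.2,0.002,-0.004,0.461,0,0,0],[0.2,0.002,-0.004,0.461,0,0,0],[0.2,0,0,0,0,0,0],[0.6,0,0,0,0,0,0],[0.6,0,0,0,0,0,0],[0.6,0,0,0,0,0,0],[0.6,-0,0,-0.46,0,0,-0.0269],[0.6,-0,0,-0.46,0,0,-0.0269],[0.6,-0,0,-0.46,0,0,-0.0269],[0.6,-0,0,-0.46,0,0,-0.0269],[0.6,-0.048,0.579,0,0,0,-0.0278],[0.6,-0.099,0.573,0,0,0,-0.0278],[0.6,-0.148,0.562,0,0,0,-0.0278],[0.6,-0.197,0.547,0,0,0,-0.0278],[0.6,0,0,0,0,0,0],[0.6,0,0,0,0,0,0]]
19
[[0.6,0.001,0,0.45,0,0,0],[0.6,0.001,0,0.45,0,0,0],[0.6,0.001,0,0.45,0,0,0],[0.6,0.001,0,0.45,0,0,0],[0.6,0,0,0,0,0,0],[0.2,0,0,0,0,0,0],[0.2,0,0,0,0,0,0],[0.2,0,0,0,0,0,0],[0.2,-0.001,0,-0.4,0,0,0],[0.2,-0.001,0,-0.4,0,0,0],[0.2,-0.001,0,-0.4,0,0,0],[0.2,-0.143,-0.485,0,0,0,0],[0.2,-0.143,-0.485,0,0,0,0],[0.2,-0.143,-0.485,0,0,0,0],[0.2,-0.143,-0.485,0,0,0,0],[0.2,-0.143,-0.485,0,0,0,0],[0.2,-0.143,-0.485,0,0,0,0],[0.2,0,0,0,0,0,0],[0.2,0,0,0,0,0,0]]
```

Request:
move_arm:
  plan:
    - [0.2, 0, 0, 0.461, 0, 0, 0]
    - [0.2, 0, 0, 0.461, 0, 0, 0]
    - [0.2, 0, 0, 0.461, 0, 0, 0]
    - [0.2, 0, 0, 0.461, 0, 0, 0]
    - [0.2, 0, 0, 0, 0, 0, 0]
    - [0.6, 0, 0, 0, 0, 0, 0]
    - [0.6, 0, 0, 0, 0, 0, 0]
    - [0.6, 0, 0, 0, 0, 0, 0]
    - [0.6, 0, 0, -0.46, 0, 0, -0.027]
    - [0.6, 0, 0, -0.46, 0, 0, -0.027]
    - [0.6, 0, 0, -0.46, 0, 0, -0.027]
    - [0.6, 0, 0, -0.46, 0, 0, -0.027]
    - [0.6, -0.048, 0.579, 0, 0, 0, -0.0278]
    - [0.6, -0.099, 0.573, 0, 0, 0, -0.0278]
    - [0.6, -0.148, 0.562, 0, 0, 0, -0.0278]
    - [0.6, -0.197, 0.547, 0, 0, 0, -0.0278]
    - [0.6, 0, 0, 0, 0, 0, 0]
    - [0.6, 0, 0, 0, 0, 0, 0]

```text
t: 6.35
position: [0.4708, 0.0039, 0.0994]
orientation: [0.0, -0.218, 0.976, 0.0]
wrist_force: [1.0, -0.1, -0.1]
opening: 0.0512
gripper_force: 0.0
```

Request:
move_arm:
  plan:
    - [0.6, 0, 0, 0.45, 0, 0, 0]
    - [0.6, 0, 0, 0.45, 0, 0, 0]
    - [0.6, 0, 0, 0.45, 0, 0, 0]
    - [0.6, 0, 0, 0.43, 0, 0, 0]
    - [0.6, 0, 0, 0, 0, 0, 0]
    - [0.2, 0, 0, 0, 0, 0, 0]
    - [0.2, 0, 0, 0, 0, 0, 0]
    - [0.2, 0, 0, 0, 0, 0, 0]
    - [0.2, 0, 0, -0.4, 0, 0, 0]
    - [0.2, 0, 0, -0.4, 0, 0, 0]
    - [0.2, 0, 0, -0.4, 0, 0, 0]
    - [0.2, -0.143, -0.485, 0, 0, 0, 0]
    - [0.2, -0.143, -0.485, 0, 0, 0, 0]
    - [0.2, -0.143, -0.485, 0, 0, 0, 0]
    - [0.2, -0.143, -0.485, 0, 0, 0, 0]
    - [0.2, -0.143, -0.485, 0, 0, 0, 0]
    - [0.2, -0.143, -0.485, 0, 0, 0, 0]
    - [0.2, 0, 0, 0, 0, 0, 0]
    - [0.2, 0, 0, 0, 0, 0, 0]

```text
t: 8.25
position: [0.5714, -0.1105, 0.0705]
orientation: [0.0, -0.217, 0.976, -0.0]
wrist_force: [-0.5, 0.4, -0.5]
opening: 0.0309
gripper_force: 29.9
```

Run:
```python
from h import *
shot('side','s2'); shot('top','t2')
i=np.hstack([cv2.imread('pics/t2.png')[140:300,150:400],cv2.imread('pics/s2.png')[140:300,150:350]]); cv2.imwrite('pics/j2.png',cv2.resize(i,None,fx=1.75,fy=1.75))
p=P();p.go([.5715,-.1106,.011],.2,3).hold(.2,1).hold(.6,3).go([.5715,-.1106,.1],.6,4,yaw=85).go([.490,.030,.1],.6,5,yaw=55).hold(.6,2); p.show()
```

```text
t 8.3 at [ 0.571 -0.109  0.07 ] yaw 115.1 op 0.0311 F [-0.9  0.6 -0.5] g 29.9
18
[[0.2,0.001,-0.01,0.396,0,0,0],[0.2,0.001,-0.01,0.396,0,0,0],[0.2,0.001,-0.01,0.396,0,0,0],[0.2,0,0,0,0,0,0],[0.6,0,0,0,0,0,0],[0.6,0,0,0,0,0,0],[0.6,0,0,0,0,0,0],[0.6,-0,0,-0.445,0,0,0.0418],[0.6,-0,0,-0.445,0,0,0.0418],[0.6,-0,0,-0.445,0,0,0.0418],[0.6,-0,0,-0.445,0,0,0.0418],[0.6,0.374,0.532,0,0,0,0.0334],[0.6,0.427,0.49,0,0,0,0.0334],[0.6,0.476,0.443,0,0,0,0.0334],[0.6,0.52,0.391,0,0,0,0.0334],[0.6,0.558,0.334,0,0,0,0.0334],[0.6,0,0,0,0,0,0],[0.6,0,0,0,0,0,0]]
```

View pics/j2.png

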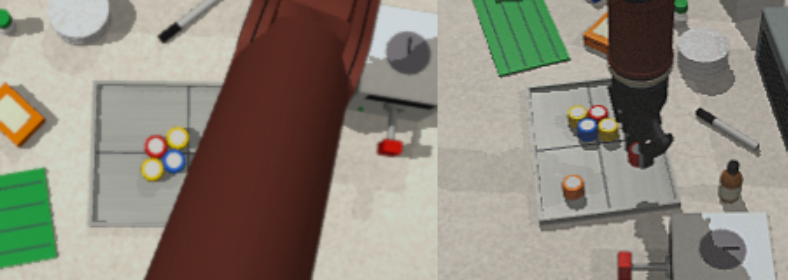

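The orange cap stands at (572,187) in the composite. Red is held, and the other four are undisturbed around (163,150).

Request:
move_arm:
  plan:
    - [0.2, 0, 0, 0.395, 0, 0, 0]
    - [0.2, 0, 0, 0.395, 0, 0, 0]
    - [0.2, 0, 0, 0.395, 0, 0, 0]
    - [0.2, 0, 0, 0, 0, 0, 0]
    - [0.6, 0, 0, 0, 0, 0, 0]
    - [0.6, 0, 0, 0, 0, 0, 0]
    - [0.6, 0, 0, 0, 0, 0, 0]
    - [0.6, 0, 0, -0.445, 0, 0, 0.0418]
    - [0.6, 0, 0, -0.445, 0, 0, 0.0418]
    - [0.6, 0, 0, -0.445, 0, 0, 0.0418]
    - [0.6, 0, 0, -0.445, 0, 0, 0.0418]
    - [0.6, 0.374, 0.532, 0, 0, 0, 0.0334]
    - [0.6, 0.427, 0.49, 0, 0, 0, 0.0334]
    - [0.6, 0.476, 0.443, 0, 0, 0, 0.0334]
    - [0.6, 0.52, 0.391, 0, 0, 0, 0.0334]
    - [0.6, 0.558, 0.334, 0, 0, 0, 0.0334]
    - [0.6, 0, 0, 0, 0, 0, 0]
    - [0.6, 0, 0, 0, 0, 0, 0]

```text
t: 10.15
position: [0.49, 0.0314, 0.1004]
orientation: [0.0, 0.3, 0.954, 0.001]
wrist_force: [-0.2, -0.8, 0.4]
opening: 0.0512
gripper_force: 0.0
```

Run:
```python
from h import *
p=P();p.go([.490,.030,.011],.6,4).hold(.6,1).hold(.2,3).go([.490,.030,.07],.2,3).go([.4666,.0616,.07],.2,2).hold(.2,1).go([.4666,.0616,.0115],.2,3).hold(.2,1); p.show()
p.rows=[]; p.hold(.6,3).go([.4666,.0616,.1],.6,4,yaw=85).go([.5038,0,.1],.6,4,yaw=114).hold(.6,2); p.show()
p.rows=[]; p.go([.5038,0,.011],.6,4).hold(.6,1).hold(.2,3).go([.5038,0,.07],.2,3).go([.470,-.053,.07],.2,3).hold(.2,1).go([.470,-.053,.0115],.2,3).hold(.2,1); p.show()
```

```text
t 10.2 at [0.49  0.031 0.1  ] yaw 55.1 op 0.0512 F [-0.2 -0.8  0.4] g 0.0
18
[[0.6,-0.004,-0.006,0.447,0,0,0],[0.6,-0.004,-0.006,0.447,0,0,0],[0.6,-0.004,-0.006,0.447,0,0,0],[0.6,-0.004,-0.006,0.447,0,0,0],[0.6,0,0,0,0,0,0],[0.2,0,0,0,0,0,0],[0.2,0,0,0,0,0,0],[0.2,0,0,0,0,0,0],[0.2,0,-0,-0.393,0,0,0],[0.2,0,-0,-0.393,0,0,0],[0.2,0,-0,-0.393,0,0,0],[0.2,0.373,0.125,-0,0,0,0],[0.2,0.373,0.125,-0,0,0,0],[0.2,0,0,0,0,0,0],[0.2,-0,-0,0.39,0,0,0],[0.2,-0,-0,0.39,0,0,0],[0.2,-0,-0,0.39,0,0,0],[0.2,0,0,0,0,0,0]]
13
[[0.6,0,0,0,0,0,0],[0.6,0,0,0,0,0,0],[0.6,0,0,0,0,0,0],[0.6,-0,0,-0.443,0,0,-0.0415],[0.6,-0,0,-0.443,0,0,-0.0415],[0.6,-0,0,-0.443,0,0,-0.0415],[0.6,-0,0,-0.443,0,0,-0.0415],[0.6,-0.212,-0.29,0,0,0,-0.0403],[0.6,-0.174,-0.315,0,0,0,-0.0403],[0.6,-0.133,-0.334,0,0,0,-0.0403],[0.6,-0.09,-0.348,0,0,0,-0.0403],[0.6,0,0,0,0,0,0],[0.6,0,0,0,0,0,0]]
19
[[0.6,0.001,-0.001,0.445,0,0,0],[0.6,0.001,-0.001,0.445,0,0,0],[0.6,0.001,-0.001,0.445,0,0,0],[0.6,0.001,-0.001,0.445,0,0,0],[0.6,0,0,0,0,0,0],[0.2,0,0,0,0,0,0],[0.2,0,0,0,0,0,0],[0.2,0,0,0,0,0,0],[0.2,-0.001,0.001,-0.393,0,0,0],[0.2,-0.001,0.001,-0.393,0,0,0],[0.2,-0.001,0.001,-0.393,0,0,0],[0.2,0.35,-0.231,-0.001,0,0,0],[0.2,0.35,-0.231,-0.001,0,0,0],[0.2,0.35,-0.231,-0.001,0,0,0],[0.2,0,0,0,0,0,0],[0.2,0,-0,0.39,0,0,0],[0.2,0,-0,0.39,0,0,0],[0.2,0,-0,0.39,0,0,0],[0.2,0,0,0,0,0,0]]
```

Request:
move_arm:
  plan:
    - [0.6, 0, 0, 0.447, 0, 0, 0]
    - [0.6, 0, 0, 0.447, 0, 0, 0]
    - [0.6, 0, 0, 0.447, 0, 0, 0]
    - [0.6, 0, 0, 0.447, 0, 0, 0]
    - [0.6, 0, 0, 0, 0, 0, 0]
    - [0.2, 0, 0, 0, 0, 0, 0]
    - [0.2, 0, 0, 0, 0, 0, 0]
    - [0.2, 0, 0, 0, 0, 0, 0]
    - [0.2, 0, 0, -0.393, 0, 0, 0]
    - [0.2, 0, 0, -0.393, 0, 0, 0]
    - [0.2, 0, 0, -0.393, 0, 0, 0]
    - [0.2, 0.373, 0.125, 0, 0, 0, 0]
    - [0.2, 0.373, 0.125, 0, 0, 0, 0]
    - [0.2, 0, 0, 0, 0, 0, 0]
    - [0.2, 0, 0, 0.39, 0, 0, 0]
    - [0.2, 0, 0, 0.39, 0, 0, 0]
    - [0.2, 0, 0, 0.39, 0, 0, 0]
    - [0.2, 0, 0, 0, 0, 0, 0]

```text
t: 11.95
position: [0.4667, 0.0616, 0.0102]
orientation: [-0.0, 0.301, 0.954, -0.001]
wrist_force: [0.8, 0.1, -0.3]
opening: 0.0304
gripper_force: 32.9
```

Request:
move_arm:
  plan:
    - [0.6, 0, 0, 0, 0, 0, 0]
    - [0.6, 0, 0, 0, 0, 0, 0]
    - [0.6, 0, 0, 0, 0, 0, 0]
    - [0.6, 0, 0, -0.443, 0, 0, -0.0415]
    - [0.6, 0, 0, -0.443, 0, 0, -0.0415]
    - [0.6, 0, 0, -0.443, 0, 0, -0.0415]
    - [0.6, 0, 0, -0.443, 0, 0, -0.0415]
    - [0.6, -0.212, -0.29, 0, 0, 0, -0.0403]
    - [0.6, -0.174, -0.315, 0, 0, 0, -0.0403]
    - [0.6, -0.133, -0.334, 0, 0, 0, -0.0403]
    - [0.6, -0.09, -0.348, 0, 0, 0, -0.0403]
    - [0.6, 0, 0, 0, 0, 0, 0]
    - [0.6, 0, 0, 0, 0, 0, 0]

```text
t: 13.25
position: [0.5036, 0.0005, 0.0999]
orientation: [0.0, -0.205, 0.979, 0.0]
wrist_force: [-0.5, 0.3, -0.1]
opening: 0.0515
gripper_force: 0.0
```

Run:
```python
from h import *
shot('side','s2'); shot('top','t2')
i=np.hstack([cv2.imread('pics/t2.png')[140:300,150:400],cv2.imread('pics/s2.png')[140:300,150:350]]); cv2.imwrite('pics/j3.png',cv2.resize(i,None,fx=1.75,fy=1.75));st()
```

```text
t 13.3 at [0.503 0.001 0.1  ] yaw 113.7 op 0.051 F [-0.1 -0.5  0.5] g 0.0
```

View pics/j3.png

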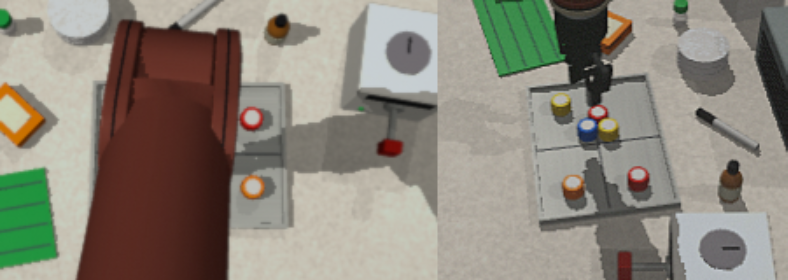

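Yellow is placed at (560,103), red at (638,178) and orange at (572,187). Blue, red and yellow are still in the heap.

Request:
move_arm:
  plan:
    - [0.6, 0, 0, 0.445, 0, 0, 0]
    - [0.6, 0, 0, 0.445, 0, 0, 0]
    - [0.6, 0, 0, 0.445, 0, 0, 0]
    - [0.6, 0, 0, 0.445, 0, 0, 0]
    - [0.6, 0, 0, 0, 0, 0, 0]
    - [0.2, 0, 0, 0, 0, 0, 0]
    - [0.2, 0, 0, 0, 0, 0, 0]
    - [0.2, 0, 0, 0, 0, 0, 0]
    - [0.2, 0, 0, -0.393, 0, 0, 0]
    - [0.2, 0, 0, -0.393, 0, 0, 0]
    - [0.2, 0, 0, -0.393, 0, 0, 0]
    - [0.2, 0.35, -0.231, 0, 0, 0, 0]
    - [0.2, 0.35, -0.231, 0, 0, 0, 0]
    - [0.2, 0.35, -0.231, 0, 0, 0, 0]
    - [0.2, 0, 0, 0, 0, 0, 0]
    - [0.2, 0, 0, 0.39, 0, 0, 0]
    - [0.2, 0, 0, 0.39, 0, 0, 0]
    - [0.2, 0, 0, 0.39, 0, 0, 0]
    - [0.2, 0, 0, 0, 0, 0, 0]

```text
t: 15.25
position: [0.4678, -0.053, 0.0092]
orientation: [-0.002, -0.206, 0.979, -0.0]
wrist_force: [-0.8, -0.0, -0.9]
opening: 0.0308
gripper_force: 36.9
```

Run:
```python
from h import *
p=P(); p.hold(.6,3).go(p.p+[0,0,.09],.6,6,yaw=70).go([.5375,-.0037,.1],.6,6,yaw=23).hold(.6,2); p.show()
p.rows=[]; p.go([.5375,-.0037,.011],.6,4).hold(.6,1).hold(.2,3).go([.5375,-.0037,.07],.2,3).go([.570,-.051,.07],.2,3).hold(.2,1).go([.570,-.051,.0115],.2,3).hold(.2,1); p.show()
p.rows=[]; p.hold(.6,3).go([.570,-.051,.1],.6,4,yaw=23).go([.5243,.0269,.1],.6,4).hold(.6,2); p.show()
p.rows=[]; p.go([.5243,.0269,.011],.6,4).hold(.6,1).hold(.2,3).go([.5243,.0269,.07],.2,3).go([.5665,.0645,.07],.2,3).hold(.2,1).go([.5665,.0645,.0115],.2,3).hold(.2,1); p.show()
```

```text
t 15.2 at [ 0.468 -0.053  0.009] yaw 113.8 op 0.0308 F [-0.8 -0.  -0.9] g 36.9
17
[[0.6,0,0,0,0,0,0],[0.6,0,0,0,0,0,0],[0.6,0,0,0,0,0,0],[0.6,0.001,0,-0.3,0,0,0.0405],[0.6,0.001,-0,-0.3,0,0,0.0405],[0.6,0.001,-0,-0.3,0,0,0.0405],[0.6,0.001,-0,-0.3,0,0,0.0405],[0.6,0.001,-0,-0.3,0,0,0.0405],[0.6,0.001,-0.001,-0.3,0,0,0.0405],[0.6,-0.162,0.234,-0.004,0,0,0.0436],[0.6,-0.129,0.254,-0.004,0,0,0.0436],[0.6,-0.093,0.269,-0.004,0,0,0.0436],[0.6,-0.055,0.279,-0.004,0,0,0.0436],[0.6,-0.017,0.284,-0.004,0,0,0.0436],[0.6,0.022,0.284,-0.004,0,0,0.0436],[0.6,0,0,0,0,0,0],[0.6,0,0,0,0,0,0]]
19
[[0.6,-0,0.001,0.445,0,0,0],[0.6,-0,0.001,0.445,0,0,0],[0.6,-0,0.001,0.445,0,0,0],[0.6,-0,0.001,0.445,0,0,0],[0.6,0,0,0,0,0,0],[0.2,0,0,0,0,0,0],[0.2,0,0,0,0,0,0],[0.2,0,0,0,0,0,0],[0.2,-0,-0.001,-0.393,0,0,0],[0.2,-0,-0.001,-0.393,0,0,0],[0.2,-0,-0.001,-0.393,0,0,0],[0.2,-0.375,0.077,-0,0,0,0],[0.2,-0.375,0.077,-0,0,0,0],[0.2,-0.375,0.077,-0,0,0,0],[0.2,0,0,0,0,0,0],[0.2,-0,0.001,0.39,0,0,0],[0.2,-0,0.001,0.39,0,0,0],[0.2,-0,0.001,0.39,0,0,0],[0.2,0,0,0,0,0,0]]
13
[[0.6,0,0,0,0,0,0],[0.6,0,0,0,0,0,0],[0.6,0,0,0,0,0,0],[0.6,0,-0.002,-0.443,0,0,-0.0001],[0.6,0,-0.002,-0.443,0,0,-0.0001],[0.6,0,-0.002,-0.443,0,0,-0.0001],[0.6,0,-0.002,-0.443,0,0,-0.0001],[0.6,0.448,-0.058,0.001,0,0,0],[0.6,0.448,-0.058,0.001,0,0,0],[0.6,0.448,-0.058,0.001,0,0,0],[0.6,0.448,-0.058,0.001,0,0,0],[0.6,0,0,0,0,0,0],[0.6,0,0,0,0,0,0]]
19
[[0.6,-0,0.002,0.445,0,0,0],[0.6,-0,0.002,0.445,0,0,0],[0.6,-0,0.002,0.445,0,0,0],[0.6,-0,0.002,0.445,0,0,0],[0.6,0,0,0,0,0,0],[0.2,0,0,0,0,0,0],[0.2,0,0,0,0,0,0],[0.2,0,0,0,0,0,0],[0.2,-0,-0.001,-0.394,0,0,0],[0.2,-0,-0.001,-0.394,0,0,0],[0.2,-0,-0.001,-0.394,0,0,0],[0.2,0.12,0.357,-0.001,0,0,0],[0.2,0.12,0.357,-0.001,0,0,0],[0.2,0.12,0.357,-0.001,0,0,0],[0.2,0,0,0,0,0,0],[0.2,0,0.001,0.39,0,0,0],[0.2,0,0.001,0.39,0,0,0],[0.2,0,0.001,0.39,0,0,0],[0.2,0,0,0,0,0,0]]
```

Request:
move_arm:
  plan:
    - [0.6, 0, 0, 0, 0, 0, 0]
    - [0.6, 0, 0, 0, 0, 0, 0]
    - [0.6, 0, 0, 0, 0, 0, 0]
    - [0.6, 0, 0, -0.3, 0, 0, 0.0405]
    - [0.6, 0, 0, -0.3, 0, 0, 0.0405]
    - [0.6, 0, 0, -0.3, 0, 0, 0.0405]
    - [0.6, 0, 0, -0.3, 0, 0, 0.0405]
    - [0.6, 0, 0, -0.3, 0, 0, 0.0405]
    - [0.6, 0, 0, -0.3, 0, 0, 0.0405]
    - [0.6, -0.162, 0.234, 0, 0, 0, 0.0436]
    - [0.6, -0.129, 0.254, 0, 0, 0, 0.0436]
    - [0.6, -0.093, 0.269, 0, 0, 0, 0.0436]
    - [0.6, -0.055, 0.279, 0, 0, 0, 0.0436]
    - [0.6, -0.017, 0.284, 0, 0, 0, 0.0436]
    - [0.6, 0.022, 0.284, 0, 0, 0, 0.0436]
    - [0.6, 0, 0, 0, 0, 0, 0]
    - [0.6, 0, 0, 0, 0, 0, 0]

```text
t: 16.95
position: [0.539, -0.0033, 0.1012]
orientation: [0.0, 0.55, 0.835, -0.0]
wrist_force: [0.1, -1.5, -0.4]
opening: 0.0512
gripper_force: 0.0
```

Request:
move_arm:
  plan:
    - [0.6, 0, -0.007, 0.45, 0, 0, 0]
    - [0.6, 0, -0.007, 0.45, 0, 0, 0]
    - [0.6, 0, -0.007, 0.45, 0, 0, 0]
    - [0.6, 0, -0.007, 0.45, 0, 0, 0]
    - [0.6, 0, 0, 0, 0, 0, 0]
    - [0.2, 0, 0, 0, 0, 0, 0]
    - [0.2, 0, 0, 0, 0, 0, 0]
    - [0.2, 0, 0, 0, 0, 0, 0]
    - [0.2, 0, 0, -0.393, 0, 0, 0]
    - [0.2, 0, 0, -0.393, 0, 0, 0]
    - [0.2, 0, 0, -0.393, 0, 0, 0]
    - [0.2, -0.375, 0.077, 0, 0, 0, 0]
    - [0.2, -0.375, 0.077, 0, 0, 0, 0]
    - [0.2, -0.375, 0.077, 0, 0, 0, 0]
    - [0.2, 0, 0, 0, 0, 0, 0]
    - [0.2, 0, 0, 0.39, 0, 0, 0]
    - [0.2, 0, 0, 0.39, 0, 0, 0]
    - [0.2, 0, 0, 0.39, 0, 0, 0]
    - [0.2, 0, 0, 0, 0, 0, 0]

```text
t: 18.85
position: [0.5697, -0.05, 0.0103]
orientation: [-0.001, 0.552, 0.834, -0.001]
wrist_force: [0.4, 0.6, 0.2]
opening: 0.0305
gripper_force: 33.9
```

Request:
move_arm:
  plan:
    - [0.6, 0, 0, 0, 0, 0, 0]
    - [0.6, 0, 0, 0, 0, 0, 0]
    - [0.6, 0, 0, 0, 0, 0, 0]
    - [0.6, 0, 0, -0.443, 0, 0, 0]
    - [0.6, 0, 0, -0.443, 0, 0, 0]
    - [0.6, 0, 0, -0.443, 0, 0, 0]
    - [0.6, 0, 0, -0.443, 0, 0, 0]
    - [0.6, 0.448, -0.058, 0, 0, 0, 0]
    - [0.6, 0.448, -0.058, 0, 0, 0, 0]
    - [0.6, 0.448, -0.058, 0, 0, 0, 0]
    - [0.6, 0.448, -0.058, 0, 0, 0, 0]
    - [0.6, 0, 0, 0, 0, 0, 0]
    - [0.6, 0, 0, 0, 0, 0, 0]

```text
t: 20.15
position: [0.5252, 0.0277, 0.1006]
orientation: [0.0, 0.551, 0.834, 0.001]
wrist_force: [-0.2, -0.1, 0.1]
opening: 0.0513
gripper_force: 0.0
```

Run:
```python
from h import *
S=shot('side','s4'); p=S['pixels'].astype(int)[185:262,205:285]
st()
H=cv2.cvtColor(S['pixels'],cv2.COLOR_RGB2HSV)
m=cv2.inRange(H,(0,0,175),(180,70,255));m[:,:200]=0
cs=cv2.findContours(m[180:270,195:295],cv2.RETR_EXTERNAL,cv2.CHAIN_APPROX_NONE)[0]
for k in cs:
    if 12<cv2.contourArea(k)<120:
        c=cv2.moments(k);u,v=c['m10']/c['m00']+195,c['m01']/c['m00']+180; print(round(u),round(v),cv2.contourArea(k),plane(S,u,v,.034)[:2].round(3),p[max(0,min(76,int(v-185+9))),max(0,min(79,int(u-205)))])
```

```text
t 20.2 at [0.525 0.027 0.101] yaw 23.0 op 0.0509 F [-0.4 -0.3  1.2] g 0.0
226 244 26.5 [ 0.471 -0.111] [95 51 30]
290 238 56.0 [ 0.638 -0.114] [111 113 105]
224 227 22.0 [ 0.468 -0.054] [38 48 75]
241 203 22.5 [0.524 0.028] [80 33 28]
266 181 12.5 [0.605 0.109] [151 151 147]
241 182 38.5 [0.533 0.115] [156 154 150]
```

Request:
move_arm:
  plan:
    - [0.6, 0, 0, 0.447, 0, 0, 0]
    - [0.6, 0, 0, 0.447, 0, 0, 0]
    - [0.6, 0, 0, 0.447, 0, 0, 0]
    - [0.6, 0, 0, 0.447, 0, 0, 0]
    - [0.6, 0, 0, 0, 0, 0, 0]
    - [0.2, 0, 0, 0, 0, 0, 0]
    - [0.2, 0, 0, 0, 0, 0, 0]
    - [0.2, 0, 0, 0, 0, 0, 0]
    - [0.2, 0, 0, -0.394, 0, 0, 0]
    - [0.2, 0, 0, -0.394, 0, 0, 0]
    - [0.2, 0, 0, -0.394, 0, 0, 0]
    - [0.2, 0.12, 0.357, 0, 0, 0, 0]
    - [0.2, 0.12, 0.357, 0, 0, 0, 0]
    - [0.2, 0.12, 0.357, 0, 0, 0, 0]
    - [0.2, 0, 0, 0, 0, 0, 0]
    - [0.2, 0, 0, 0.39, 0, 0, 0]
    - [0.2, 0, 0, 0.39, 0, 0, 0]
    - [0.2, 0, 0, 0.39, 0, 0, 0]
    - [0.2, 0, 0, 0, 0, 0, 0]

```text
t: 22.1
position: [0.5662, 0.0641, 0.0103]
orientation: [-0.0, 0.552, 0.834, -0.001]
wrist_force: [-0.7, 0.0, -1.5]
opening: 0.0305
gripper_force: 33.2
```

Run:
```python
from h import *
p=P(); p.hold(.6,3).go(p.p+[0,0,.15],1,5).go([.5,.22,.16],1,5).hold(1,2); p.show()
```

```text
t 22.1 at [0.566 0.064 0.01 ] yaw 23.0 op 0.0305 F [-0.7  0.  -1.5] g 33.2
15
[[0.6,0,0,0,0,0,0],[0.6,0,0,0,0,0,0],[0.6,0,0,0,0,0,0],[1,-0,-0.001,-0.6,0,0,0],[1,-0,-0.001,-0.6,0,0,0],[1,-0,-0.001,-0.6,0,0,0],[1,-0,-0.001,-0.6,0,0,0],[1,-0,-0.001,-0.6,0,0,0],[1,0.677,-0,0.001,0,0,0],[1,0.677,-0,0.001,0,0,0],[1,0.677,-0,0.001,0,0,0],[1,0.677,-0,0.001,0,0,0],[1,0.677,-0,0.001,0,0,0],[1,0,0,0,0,0,0],[1,0,0,0,0,0,0]]
```

Request:
move_arm:
  plan:
    - [0.6, 0, 0, 0, 0, 0, 0]
    - [0.6, 0, 0, 0, 0, 0, 0]
    - [0.6, 0, 0, 0, 0, 0, 0]
    - [1, 0, 0, -0.6, 0, 0, 0]
    - [1, 0, 0, -0.6, 0, 0, 0]
    - [1, 0, 0, -0.6, 0, 0, 0]
    - [1, 0, 0, -0.6, 0, 0, 0]
    - [1, 0, 0, -0.6, 0, 0, 0]
    - [1, 0.677, 0, 0, 0, 0, 0]
    - [1, 0.677, 0, 0, 0, 0, 0]
    - [1, 0.677, 0, 0, 0, 0, 0]
    - [1, 0.677, 0, 0, 0, 0, 0]
    - [1, 0.677, 0, 0, 0, 0, 0]
    - [1, 0, 0, 0, 0, 0, 0]
    - [1, 0, 0, 0, 0, 0, 0]

```text
t: 23.6
position: [0.5009, 0.2211, 0.1617]
orientation: [-0.0, 0.551, 0.834, 0.0]
wrist_force: [-0.1, -0.8, 0.0]
opening: 0.0854
gripper_force: 0.0
```

Run:
```python
from h import *
s=status.read_state();print(np.round(s['joint_positions'],3).tolist())
T=shot('top','t5');S=shot('side','s5')
i=np.hstack([cv2.imread('pics/t5.png')[160:300,60:330],cv2.imread('pics/s5.png')[110:280,150:320][:140]]); cv2.imwrite('pics/j5.png',cv2.resize(i,None,fx=1.8,fy=1.8))
p=P(); p.go([.5,.22,.22],1,5,yaw=-30+180).hold(1,1); p.show()
```

```text
[-1.404, 0.281, 1.069, 1.846, -0.268, 1.171, 0.157]
t 23.7 at [0.502 0.219 0.162] yaw 22.9 op 0.0858 F [-0.5  0.1 -0. ] g 0.0
6
[[1,0.005,-0.005,-0.233,0,0,0.0588],[1,0.004,-0.006,-0.233,0,0,0.0588],[1,0.003,-0.006,-0.233,0,0,0.0588],[1,0.002,-0.007,-0.233,0,0,0.0588],[1,0,-0.007,-0.233,0,0,0.0588],[1,0,0,0,0,0,0]]
```

View pics/j5.png

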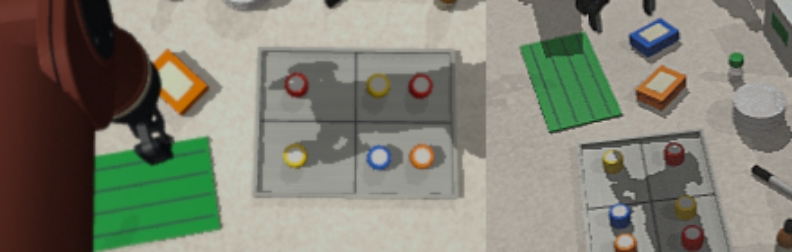

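All six caps stand singly, about 60 mm apart, with all four quarters occupied. The blue and orange boxes are untouched. Next I'll test tilting above the mat.

Run:
```python
from h import *
p=P(); p.go([.5,.22,.2],1,10,rot=[0,0,78]).go([.45,.30,.2],1,3).go([.45,.30,.2],1,6,rot=[0,-48,0]).hold(1,1); p.show()
```

```text
t 23.7 at [0.502 0.219 0.162] yaw 22.9 op 0.0858 F [-0.5  0.1 -0. ] g 0.0
20
[[1,0.002,-0.002,-0.077,0,0,0.0433],[1,0.002,-0.003,-0.077,0,0,0.0433],[1,0.002,-0.003,-0.077,0,0,0.0433],[1,0.001,-0.003,-0.077,0,0,0.0433],[1,0.001,-0.003,-0.077,0,0,0.0433],[1,0,-0.003,-0.077,0,0,0.0433],[1,-0,-0.003,-0.077,0,0,0.0433],[1,-0.001,-0.003,-0.077,0,0,0.0433],[1,-0.001,-0.003,-0.077,0,0,0.0433],[1,-0.001,-0.003,-0.077,0,0,0.0433],[1,0.032,-0.629,0.001,0,0,0],[1,0.032,-0.629,0.001,0,0,0],[1,0.032,-0.629,0.001,0,0,0],[1,0,0,-0,0,-0.0444,0],[1,0,0,-0,0,-0.0444,0],[1,0,0,-0,0,-0.0444,0],[1,0,0,-0,0,-0.0444,0],[1,0,0,-0,0,-0.0444,0],[1,0,0,-0,0,-0.0444,0],[1,0,0,0,0,0,0]]
```

Request:
move_arm:
  plan:
    - [1, 0, 0, -0.077, 0, 0, 0.0433]
    - [1, 0, 0, -0.077, 0, 0, 0.0433]
    - [1, 0, 0, -0.077, 0, 0, 0.0433]
    - [1, 0, 0, -0.077, 0, 0, 0.0433]
    - [1, 0, 0, -0.077, 0, 0, 0.0433]
    - [1, 0, 0, -0.077, 0, 0, 0.0433]
    - [1, 0, 0, -0.077, 0, 0, 0.0433]
    - [1, 0, 0, -0.077, 0, 0, 0.0433]
    - [1, 0, 0, -0.077, 0, 0, 0.0433]
    - [1, 0, 0, -0.077, 0, 0, 0.0433]
    - [1, 0.032, -0.629, 0, 0, 0, 0]
    - [1, 0.032, -0.629, 0, 0, 0, 0]
    - [1, 0.032, -0.629, 0, 0, 0, 0]
    - [1, 0, 0, 0, 0, -0.0444, 0]
    - [1, 0, 0, 0, 0, -0.0444, 0]
    - [1, 0, 0, 0, 0, -0.0444, 0]
    - [1, 0, 0, 0, 0, -0.0444, 0]
    - [1, 0, 0, 0, 0, -0.0444, 0]
    - [1, 0, 0, 0, 0, -0.0444, 0]
    - [1, 0, 0, 0, 0, 0, 0]

```text
t: 25.7
position: [0.4502, 0.3005, 0.195]
orientation: [0.116, 0.879, 0.278, -0.369]
wrist_force: [-0.2, -0.3, -0.6]
opening: 0.0854
gripper_force: 0.0
```

Run:
```python
from h import *
s=status.read_state();print(np.round(s['joint_positions'],3).tolist())
p=P();print(p.R.as_matrix().round(2))
```

```text
[-1.072, 0.853, 0.777, 1.198, -0.351, 2.07, -1.257]
t 25.7 at [0.45  0.3   0.195] yaw -54.9 op 0.0854 F [-0.2 -0.3 -0.6] g 0.0
[[ 0.57  0.57 -0.58]
 [ 0.4  -0.82 -0.41]
 [-0.71 -0.   -0.7 ]]
```

Run:
```python
from h import *
p=P(); p.go([.5,.338,.13],1,11,rot=[0,90,0]).hold(1,2); p.show()
p.rows=[];print(p.R.as_matrix().round(2));p.go([.515,.348,.052],1,4).hold(1,1).go([.550,.3725,.010],1,3).hold(1,2);p.show()
```

```text
t 25.7 at [0.45  0.3   0.195] yaw -54.9 op 0.0854 F [-0.2 -0.3 -0.6] g 0.0
13
[[1,0.164,-0.004,0.002,0,0.0455,0],[1,0.162,-0.004,0.025,0,0.0455,0],[1,0.157,-0.004,0.048,0,0.0455,0],[1,0.148,-0.004,0.07,0,0.0455,0],[1,0.137,-0.004,0.09,0,0.0455,0],[1,0.122,-0.004,0.109,0,0.0455,0],[1,0.106,-0.004,0.125,0,0.0455,0],[1,0.087,-0.004,0.139,0,0.0455,0],[1,0.066,-0.004,0.15,0,0.0455,0],[1,0.044,-0.004,0.158,0,0.0455,0],[1,0.021,-0.004,0.162,0,0.0455,0],[1,0,0,0,0,0,0],[1,0,0,0,0,0,0]]
[[ 0.58  0.57  0.57]
 [ 0.41 -0.82  0.4 ]
 [ 0.7  -0.   -0.71]]
10
[[1,-0.21,0.004,0.341,0,0,0],[1,-0.21,0.004,0.341,0,0,0],[1,-0.21,0.004,0.341,0,0,0],[1,-0.21,0.004,0.341,0,0,0],[1,0,0,0,0,0,0],[1,0.006,0.001,0.399,0,0,0],[1,0.006,0.001,0.399,0,0,0],[1,0.006,0.001,0.399,0,0,0],[1,0,0,0,0,0,0],[1,0,0,0,0,0,0]]
```

Request:
move_arm:
  plan:
    - [1, 0.164, 0, 0.002, 0, 0.0455, 0]
    - [1, 0.162, 0, 0.025, 0, 0.0455, 0]
    - [1, 0.157, 0, 0.048, 0, 0.0455, 0]
    - [1, 0.148, 0, 0.07, 0, 0.0455, 0]
    - [1, 0.137, 0, 0.09, 0, 0.0455, 0]
    - [1, 0.122, 0, 0.109, 0, 0.0455, 0]
    - [1, 0.106, 0, 0.125, 0, 0.0455, 0]
    - [1, 0.087, 0, 0.139, 0, 0.0455, 0]
    - [1, 0.066, 0, 0.15, 0, 0.0455, 0]
    - [1, 0.044, 0, 0.158, 0, 0.0455, 0]
    - [1, 0.021, 0, 0.162, 0, 0.0455, 0]
    - [1, 0, 0, 0, 0, 0, 0]
    - [1, 0, 0, 0, 0, 0, 0]

```text
t: 27.0
position: [0.5109, 0.3249, 0.1431]
orientation: [-0.087, 0.899, 0.274, 0.331]
wrist_force: [-0.0, 0.4, 0.3]
opening: 0.0852
gripper_force: 0.0
```

Run:
```python
from h import *
s=status.read_state();print(np.round(s['joint_positions'],3).tolist())
p=P();print(p.R.as_matrix().round(2));p.go([.515,.348,.052],1,4).hold(1,2);p.show()
```

```text
[-1.465, -0.124, 0.753, 2.322, 0.682, 0.271, -2.266]
t 27.0 at [0.511 0.325 0.143] yaw -56.6 op 0.0852 F [-0.   0.4  0.3] g 0.0
[[ 0.63  0.55  0.55]
 [ 0.44 -0.83  0.34]
 [ 0.64  0.02 -0.77]]
6
[[1,-0.229,-0.096,0.399,0,0,0],[1,-0.229,-0.096,0.399,0,0,0],[1,-0.229,-0.096,0.399,0,0,0],[1,-0.229,-0.096,0.399,0,0,0],[1,0,0,0,0,0,0],[1,0,0,0,0,0,0]]
```

```bash
cat >> h.py <<'E'
def Rt(az,tilt):
    """tool with x radial at azimuth az (deg), y at az-90, tilted outward by tilt (deg)"""
    a=np.radians(az);x=np.array([np.cos(a),np.sin(a),0]);y=np.array([np.sin(a),-np.cos(a),0]);z=np.array([0,0,-1.])
    return Ro.from_matrix(np.c_[x,y,z])*Ro.from_euler('y',tilt,degrees=True)
def goR(s,p,g,n,R):
    w=(s.R.inv()*R).as_rotvec(degrees=True); return s.go(p,g,n,rot=w)
P.goR=goR
E
python3 - <<'E'
from h import *
p=P();p.goR([.515,.348,.055],1,5,Rt(35,38)).hold(1,2);p.show()
E
```

```text
t 27.0 at [0.511 0.325 0.143] yaw -56.6 op 0.0852 F [-0.   0.4  0.3] g 0.0
7
[[1,-0.176,-0.077,0.31,0.0023,-0.0022,-0.0004],[1,-0.173,-0.075,0.312,0.0023,-0.0022,-0.0004],[1,-0.171,-0.073,0.314,0.0023,-0.0022,-0.0004],[1,-0.169,-0.071,0.315,0.0023,-0.0022,-0.0004],[1,-0.167,-0.068,0.317,0.0023,-0.0022,-0.0004],[1,0,0,0,0,0,0],[1,0,0,0,0,0,0]]
```

Request:
move_arm:
  plan:
    - [1, -0.176, -0.077, 0.31, 0.0023, -0.0022, -0.0004]
    - [1, -0.173, -0.075, 0.312, 0.0023, -0.0022, -0.0004]
    - [1, -0.171, -0.073, 0.314, 0.0023, -0.0022, -0.0004]
    - [1, -0.169, -0.071, 0.315, 0.0023, -0.0022, -0.0004]
    - [1, -0.167, -0.068, 0.317, 0.0023, -0.0022, -0.0004]
    - [1, 0, 0, 0, 0, 0, 0]
    - [1, 0, 0, 0, 0, 0, 0]

```text
t: 27.7
position: [0.5151, 0.3444, 0.082]
orientation: [-0.092, 0.901, 0.285, 0.315]
wrist_force: [-0.2, -0.4, 1.1]
opening: 0.0852
gripper_force: 0.0
```

Run:
```python
from h import *
s=status.read_state();print(np.round(s['joint_positions'],3).tolist())
p=P();print(p.R.as_matrix().round(2));p.goR([.548,.371,.010],1,4,Rt(35,38)).hold(1,2);p.show()
T=shot('top');H=cv2.cvtColor(T['pixels'],cv2.COLOR_RGB2HSV)
for n,lo,hi in(('blue',(105,140,60),(125,255,255)),('orange',(8,180,120),(19,255,255))):
    cs=cv2.findContours(cv2.inRange(H,lo,hi),cv2.RETR_EXTERNAL,cv2.CHAIN_APPROX_SIMPLE)[0]
    for k in cs:
        if cv2.contourArea(k)>150:
            q=cv2.minAreaRect(k);print(n,cv2.contourArea(k),plane(T,*q[0],.022).round(3),[plane(T,*b,.022)[:2].round(3).tolist() for b in cv2.boxPoints(q)])
```

```text
[-1.162, 0.089, 0.48, 2.308, 0.272, 0.092, -1.917]
t 27.7 at [0.515 0.344 0.082] yaw -55.1 op 0.0852 F [-0.2 -0.4  1.1] g 0.0
[[ 0.64  0.57  0.51]
 [ 0.46 -0.82  0.35]
 [ 0.62  0.01 -0.78]]
6
[[1,-0.057,-0.02,0.413,0.001,-0.0004,0.0005],[1,-0.057,-0.019,0.413,0.001,-0.0004,0.0005],[1,-0.056,-0.017,0.413,0.001,-0.0004,0.0005],[1,-0.056,-0.016,0.413,0.001,-0.0004,0.0005],[1,0,0,0,0,0,0],[1,0,0,0,0,0,0]]
blue 663.5 [0.564 0.382 0.022] [[0.583, 0.43], [0.615, 0.383], [0.544, 0.335], [0.514, 0.381]]
orange 607.5 [0.564 0.239 0.022] [[0.567, 0.286], [0.61, 0.252], [0.56, 0.192], [0.518, 0.226]]
```

Run:
```python
from h import *
p=P();p.goR([.520,.352,.05],1,3,Rt(35,30)).go([.547,.371,.008],1,4).hold(1,2);p.show()
```

```text
t 27.8 at [0.515 0.345 0.082] yaw -55.1 op 0.0851 F [-0.3  0.1 -0.2] g 0.0
9
[[1,-0.088,-0.021,0.203,0.0013,-0.0154,0.0007],[1,-0.078,-0.02,0.207,0.0013,-0.0154,0.0007],[1,-0.068,-0.019,0.21,0.0013,-0.0154,0.0007],[1,0.038,-0.001,0.264,0,0,0],[1,0.038,-0.001,0.264,0,0,0],[1,0.038,-0.001,0.264,0,0,0],[1,0.038,-0.001,0.264,0,0,0],[1,0,0,0,0,0,0],[1,0,0,0,0,0,0]]
```

Request:
move_arm:
  plan:
    - [1, -0.088, -0.021, 0.203, 0.0013, -0.0154, 0.0007]
    - [1, -0.078, -0.02, 0.207, 0.0013, -0.0154, 0.0007]
    - [1, -0.068, -0.019, 0.21, 0.0013, -0.0154, 0.0007]
    - [1, 0.038, 0, 0.264, 0, 0, 0]
    - [1, 0.038, 0, 0.264, 0, 0, 0]
    - [1, 0.038, 0, 0.264, 0, 0, 0]
    - [1, 0.038, 0, 0.264, 0, 0, 0]
    - [1, 0, 0, 0, 0, 0, 0]
    - [1, 0, 0, 0, 0, 0, 0]

```text
t: 28.65
position: [0.5456, 0.3717, 0.0076]
orientation: [-0.078, 0.921, 0.292, 0.247]
wrist_force: [0.7, -0.8, -0.3]
opening: 0.0856
gripper_force: 0.0
```

Run:
```python
from h import *
s=status.read_state();print(np.round(s['joint_positions'],3).tolist())
p=P();print(p.R.as_matrix().round(2))
S=shot('side','s6');cv2.imwrite('pics/s6c.png',cv2.resize(S['pixels'][70:220,150:330,::-1],None,fx=4,fy=4))
```

```text
[-0.824, 0.328, 0.155, 2.127, -0.062, 0.169, -1.59]
t 28.6 at [0.546 0.372 0.008] yaw -54.9 op 0.0856 F [ 0.7 -0.8 -0.3] g 0.0
[[ 0.71  0.58  0.41]
 [ 0.5  -0.82  0.29]
 [ 0.5   0.   -0.87]]
```

View pics/s6c.png

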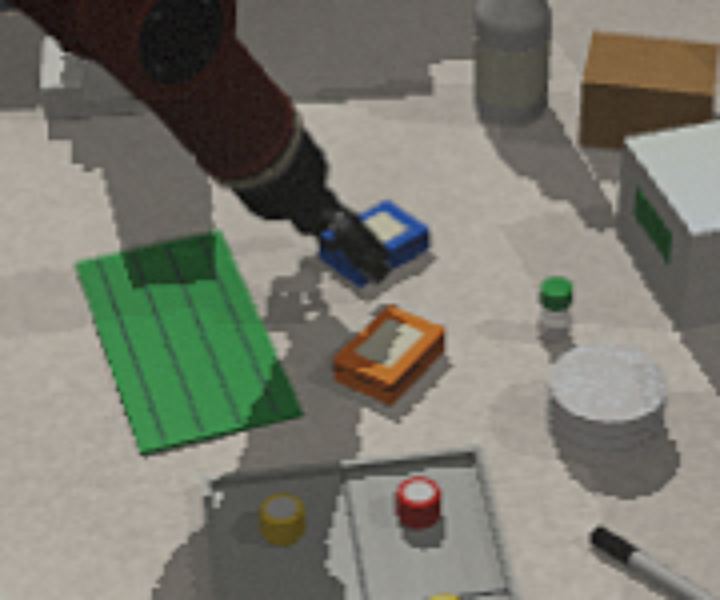

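The fingers straddle the inner end of the blue box (360,250). I'll grip it and lift.

Run:
```python
from h import *
p=P();p.hold(.4,5).go(p.p+[0,0,.06],.4,3).goR([.45,.36,.15],.4,6,Rt(38,0)).hold(.4,2);p.show()
```

```text
t 28.7 at [0.546 0.372 0.008] yaw -54.9 op 0.0853 F [-1.2 -0.4 -0.3] g 0.0
16
[[0.4,0,0,0,0,0,0],[0.4,0,0,0,0,0,0],[0.4,0,0,0,0,0,0],[0.4,0,0,0,0,0,0],[0.4,0,0,0,0,0,0],[0.4,0.2,0,-0.346,0,0,0],[0.4,0.2,0,-0.346,0,0,0],[0.4,0.2,0,-0.346,0,0,0],[0.4,-0.108,-0.152,-0.379,0.0007,-0.0278,-0.0026],[0.4,-0.139,-0.153,-0.368,0.0007,-0.0278,-0.0026],[0.4,-0.17,-0.155,-0.354,0.0007,-0.0278,-0.0026],[0.4,-0.199,-0.158,-0.337,0.0007,-0.0278,-0.0026],[0.4,-0.226,-0.16,-0.319,0.0007,-0.0278,-0.0026],[0.4,-0.252,-0.163,-0.297,0.0007,-0.0278,-0.0026],[0.4,0,0,0,0,0,0],[0.4,0,0,0,0,0,0]]
```

Request:
move_arm:
  plan:
    - [0.4, 0, 0, 0, 0, 0, 0]
    - [0.4, 0, 0, 0, 0, 0, 0]
    - [0.4, 0, 0, 0, 0, 0, 0]
    - [0.4, 0, 0, 0, 0, 0, 0]
    - [0.4, 0, 0, 0, 0, 0, 0]
    - [0.4, 0.2, 0, -0.346, 0, 0, 0]
    - [0.4, 0.2, 0, -0.346, 0, 0, 0]
    - [0.4, 0.2, 0, -0.346, 0, 0, 0]
    - [0.4, -0.108, -0.152, -0.379, 0, -0.0278, -0.0026]
    - [0.4, -0.139, -0.153, -0.368, 0, -0.0278, -0.0026]
    - [0.4, -0.17, -0.155, -0.354, 0, -0.0278, -0.0026]
    - [0.4, -0.199, -0.158, -0.337, 0, -0.0278, -0.0026]
    - [0.4, -0.226, -0.16, -0.319, 0, -0.0278, -0.0026]
    - [0.4, -0.252, -0.163, -0.297, 0, -0.0278, -0.0026]
    - [0.4, 0, 0, 0, 0, 0, 0]
    - [0.4, 0, 0, 0, 0, 0, 0]
  squeeze: 50

```text
t: 30.3
position: [0.4506, 0.36, 0.1485]
orientation: [0.006, 0.946, 0.323, 0.002]
wrist_force: [0.7, -0.5, -1.2]
opening: 0.0545
gripper_force: 53.2
```

Run:
```python
from h import *
p=P();p.goR([.42,.36,.12],.4,6,Rt(38,-46)).hold(.4,2);p.show()
```

```text
t 30.3 at [0.451 0.36  0.149] yaw -52.3 op 0.0545 F [ 0.7 -0.5 -1.2] g 53.2
8
[[0.4,-0.081,-0.063,0.094,0.0005,-0.0426,-0.0005],[0.4,-0.067,-0.063,0.104,0.0005,-0.0426,-0.0005],[0.4,-0.053,-0.063,0.112,0.0005,-0.0426,-0.0005],[0.4,-0.037,-0.063,0.119,0.0005,-0.0426,-0.0005],[0.4,-0.021,-0.063,0.123,0.0005,-0.0426,-0.0005],[0.4,-0.004,-0.063,0.124,0.0005,-0.0426,-0.0005],[0.4,0,0,0,0,0,0],[0.4,0,0,0,0,0,0]]
```

Request:
move_arm:
  plan:
    - [0.4, -0.081, -0.063, 0.094, 0, -0.0426, 0]
    - [0.4, -0.067, -0.063, 0.104, 0, -0.0426, 0]
    - [0.4, -0.053, -0.063, 0.112, 0, -0.0426, 0]
    - [0.4, -0.037, -0.063, 0.119, 0, -0.0426, 0]
    - [0.4, -0.021, -0.063, 0.123, 0, -0.0426, 0]
    - [0.4, -0.004, -0.063, 0.124, 0, -0.0426, 0]
    - [0.4, 0, 0, 0, 0, 0, 0]
    - [0.4, 0, 0, 0, 0, 0, 0]

```text
t: 31.1
position: [0.4198, 0.3592, 0.1184]
orientation: [0.132, 0.872, 0.295, -0.368]
wrist_force: [-0.1, 0.3, 0.6]
opening: 0.0547
gripper_force: 53.3
```

Run:
```python
from h import *
s=status.read_state();print(np.round(s['joint_positions'],3).tolist())
p=P();print(p.R.as_matrix().round(2))
S=shot('side','s7');cv2.imwrite('pics/s7c.png',cv2.resize(S['pixels'][70:220,150:330,::-1],None,fx=4,fy=4))
p.goR([.405,.365,.085],.4,4,Rt(38,-52)).hold(.4,2);p.show()
```

```text
[-0.854, 0.83, 0.181, 1.183, -0.146, 1.945, -1.588]
t 31.1 at [0.42  0.359 0.118] yaw -52.3 op 0.0547 F [-0.1  0.3  0.6] g 53.3
[[ 0.56  0.61 -0.56]
 [ 0.42 -0.79 -0.45]
 [-0.72  0.01 -0.69]]
6
[[0.4,0.091,-0.07,0.145,0.0004,-0.0083,-0.0011],[0.4,0.095,-0.07,0.142,0.0004,-0.0083,-0.0011],[0.4,0.099,-0.069,0.14,0.0004,-0.0083,-0.0011],[0.4,0.103,-0.069,0.137,0.0004,-0.0083,-0.0011],[0.4,0,0,0,0,0,0],[0.4,0,0,0,0,0,0]]
```

View pics/s7c.png

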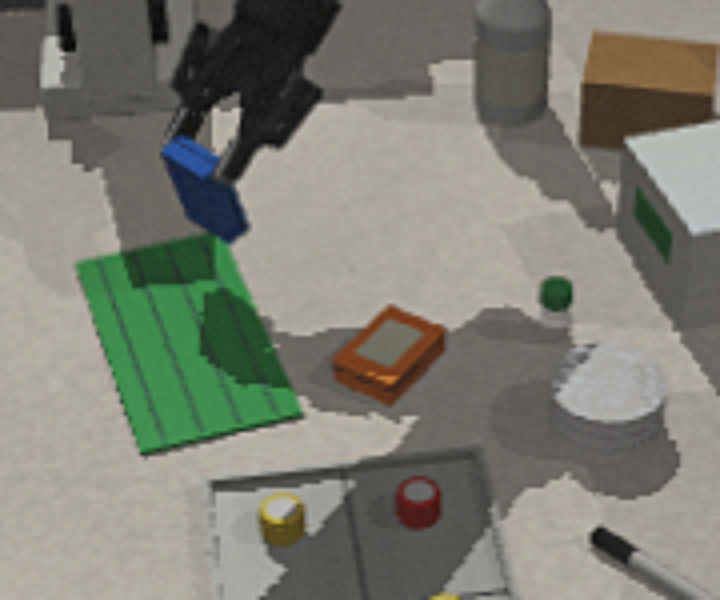

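The blue box hangs nearly vertical at (205,190) in the crop, beyond the mat's far corner. I'll tilt further and lower it onto the mat.

Run:
```python
from h import *
p=P();p.goR([.401,.360,.08],.4,5,Rt(38,-58)).hold(.4,2);p.show()
```

```text
t 31.1 at [0.42  0.36  0.121] yaw -52.3 op 0.0548 F [ 0.  -0.4 -1. ] g 53.3
7
[[0.4,0.075,-0.05,0.156,0.0002,-0.0135,-0.0008],[0.4,0.082,-0.05,0.153,0.0002,-0.0135,-0.0008],[0.4,0.088,-0.05,0.149,0.0002,-0.0135,-0.0008],[0.4,0.094,-0.049,0.145,0.0002,-0.0135,-0.0008],[0.4,0.101,-0.049,0.141,0.0002,-0.0135,-0.0008],[0.4,0,0,0,0,0,0],[0.4,0,0,0,0,0,0]]
```

Request:
move_arm:
  plan:
    - [0.4, 0.075, -0.05, 0.156, 0, -0.0135, 0]
    - [0.4, 0.082, -0.05, 0.153, 0, -0.0135, 0]
    - [0.4, 0.088, -0.05, 0.149, 0, -0.0135, 0]
    - [0.4, 0.094, -0.049, 0.145, 0, -0.0135, 0]
    - [0.4, 0.101, -0.049, 0.141, 0, -0.0135, 0]
    - [0.4, 0, 0, 0, 0, 0, 0]
    - [0.4, 0, 0, 0, 0, 0, 0]

```text
t: 31.85
position: [0.401, 0.3605, 0.0818]
orientation: [0.161, 0.829, 0.28, -0.456]
wrist_force: [0.3, 1.0, -1.1]
opening: 0.0545
gripper_force: 53.3
```

Run:
```python
from h import *
s=status.read_state();print(np.round(s['joint_positions'],3).tolist())
p=P();print(p.R.as_matrix().round(2))
p.go([.401,.360,.069],.4,3).hold(.4,2);p.show()
```

```text
[-0.842, 0.994, 0.155, 1.089, -0.167, 2.078, -1.604]
t 31.9 at [0.401 0.36  0.082] yaw -52.3 op 0.0545 F [ 0.3  1.  -1.1] g 53.3
[[ 0.43  0.61 -0.67]
 [ 0.32 -0.79 -0.52]
 [-0.85  0.01 -0.53]]
5
[[0.4,0.071,0.001,0.047,0,0,0],[0.4,0.071,0.001,0.047,0,0,0],[0.4,0.071,0.001,0.047,0,0,0],[0.4,0,0,0,0,0,0],[0.4,0,0,0,0,0,0]]
```

Request:
move_arm:
  plan:
    - [0.4, 0.071, 0, 0.047, 0, 0, 0]
    - [0.4, 0.071, 0, 0.047, 0, 0, 0]
    - [0.4, 0.071, 0, 0.047, 0, 0, 0]
    - [0.4, 0.06, 0, 0.04, 0, 0, 0]
    - [0.4, 0, 0, 0, 0, 0, 0]
    - [0.4, 0, 0, 0, 0, 0, 0]

```text
t: 32.45
position: [0.4007, 0.36, 0.0686]
orientation: [0.162, 0.827, 0.28, -0.459]
wrist_force: [4.2, 2.6, 30.0]
opening: 0.0548
gripper_force: 55.6
```

Request:
move_arm:
  plan:
    - [0.4, -0.035, 0, -0.022, 0, 0, 0]
    - [0.4, 0, 0, 0, 0, 0, 0]
    - [0.75, 0, 0, 0, 0, 0, 0]
    - [0.95, 0, 0, 0, 0, 0, 0]
    - [0.95, 0, 0, 0, 0, 0, 0]
    - [0.95, 0, 0, -0.2, 0, 0, 0]
    - [0.95, 0, 0, -0.4, 0, 0, 0]
    - [0.95, 0, 0, -0.5, 0, 0, 0]
    - [0.95, 0, 0, -0.6, 0, 0, 0]
    - [0.95, 0, 0, -0.6, 0, 0, 0]
    - [0.95, 0, 0, 0, 0, 0, 0]

```text
t: 33.55
position: [0.4456, 0.3976, 0.1188]
orientation: [0.133, 0.861, 0.287, -0.398]
wrist_force: [0.3, 0.2, 0.6]
opening: 0.0812
gripper_force: 0.0
```

Run:
```python
from h import *
S=shot('side','s8');cv2.imwrite('pics/s8c.png',cv2.resize(S['pixels'][70:220,150:330,::-1],None,fx=4,fy=4))
s=status.read_state();print(np.round(s['joint_positions'],3).tolist())
p=P(); print(p.R.as_matrix().round(2))
```

```text
[-0.852, 0.979, 0.21, 0.959, -0.207, 2.089, -1.598]
t 33.6 at [0.444 0.397 0.117] yaw -53.1 op 0.0811 F [-0.5  0.3 -0.3] g 0.0
[[ 0.52  0.6  -0.61]
 [ 0.39 -0.8  -0.46]
 [-0.76  0.   -0.65]]
```

View pics/s8c.png

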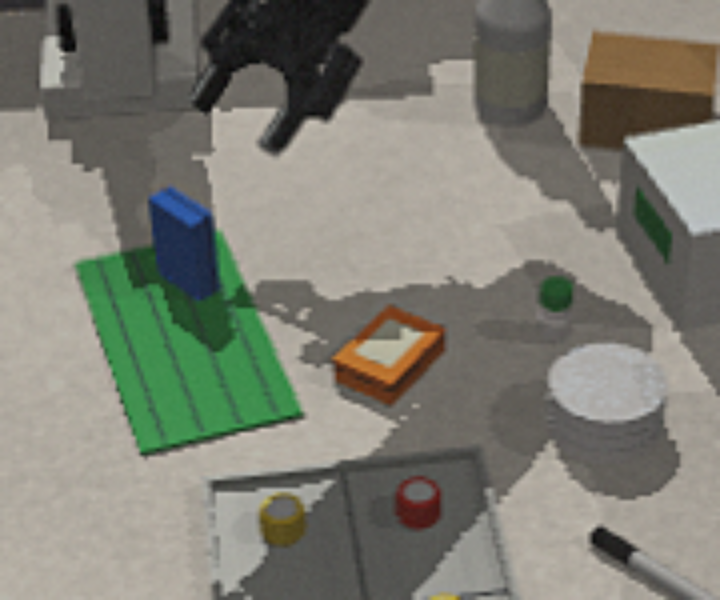

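The blue box stands upright on the mat at (185,245) in the crop. Orange is next.

Run:
```python
from h import *
p=P();p.goR([.47,.40,.19],1,4,Rt(37,-20)).goR([.52,.19,.12],1,9,Rt(50,30)).hold(1,2);p.show()
```

```text
t 33.6 at [0.444 0.397 0.117] yaw -53.1 op 0.0811 F [-0.5  0.3 -0.3] g 0.0
15
[[1,-0.207,0.065,-0.321,-0,0.0414,-0.0002],[1,-0.164,0.065,-0.345,-0,0.0414,-0.0002],[1,-0.118,0.065,-0.363,-0,0.0414,-0.0002],[1,-0.07,0.065,-0.375,-0,0.0414,-0.0002],[1,-0.127,0.439,0.212,0.0007,0.0307,-0.0082],[1,-0.158,0.436,0.197,0.0007,0.0307,-0.0082],[1,-0.188,0.432,0.179,0.0007,0.0307,-0.0082],[1,-0.215,0.427,0.159,0.0007,0.0307,-0.0082],[1,-0.24,0.422,0.136,0.0007,0.0307,-0.0082],[1,-0.263,0.416,0.111,0.0007,0.0307,-0.0082],[1,-0.283,0.409,0.084,0.0007,0.0307,-0.0082],[1,-0.3,0.401,0.055,0.0007,0.0307,-0.0082],[1,-0.314,0.394,0.024,0.0007,0.0307,-0.0082],[1,0,0,0,0,0,0],[1,0,0,0,0,0,0]]
```

Request:
move_arm:
  plan:
    - [1, -0.207, 0.065, -0.321, 0, 0.0414, 0]
    - [1, -0.164, 0.065, -0.345, 0, 0.0414, 0]
    - [1, -0.118, 0.065, -0.363, 0, 0.0414, 0]
    - [1, -0.07, 0.065, -0.375, 0, 0.0414, 0]
    - [1, -0.127, 0.439, 0.212, 0.0007, 0.0307, -0.0082]
    - [1, -0.158, 0.436, 0.197, 0.0007, 0.0307, -0.0082]
    - [1, -0.188, 0.432, 0.179, 0.0007, 0.0307, -0.0082]
    - [1, -0.215, 0.427, 0.159, 0.0007, 0.0307, -0.0082]
    - [1, -0.24, 0.422, 0.136, 0.0007, 0.0307, -0.0082]
    - [1, -0.263, 0.416, 0.111, 0.0007, 0.0307, -0.0082]
    - [1, -0.283, 0.409, 0.084, 0.0007, 0.0307, -0.0082]
    - [1, -0.3, 0.401, 0.055, 0.0007, 0.0307, -0.0082]
    - [1, -0.314, 0.394, 0.024, 0.0007, 0.0307, -0.0082]
    - [1, 0, 0, 0, 0, 0, 0]
    - [1, 0, 0, 0, 0, 0, 0]

```text
t: 35.1
position: [0.5158, 0.1955, 0.1195]
orientation: [-0.105, 0.881, 0.405, 0.219]
wrist_force: [0.7, -0.2, -0.5]
opening: 0.0853
gripper_force: 0.0
```

Run:
```python
from h import *
s=status.read_state();print(np.round(s['joint_positions'],3).tolist())
p=P(); print(p.R.as_matrix().round(2));p.goR([.534,.203,.051],1,4,Rt(50,30)).hold(1,1).go([.550,.222,.008],1,4).hold(1,2);p.show()
```

```text
[-0.626, -0.014, 0.363, 2.208, -0.498, 0.596, -0.604]
t 35.1 at [0.516 0.195 0.119] yaw -40.5 op 0.0853 F [ 0.7 -0.2 -0.5] g 0.0
[[ 0.58  0.76  0.3 ]
 [ 0.67 -0.65  0.36]
 [ 0.47 -0.01 -0.88]]
11
[[1,-0.084,0.048,0.343,-0.0003,0.0027,-0.0009],[1,-0.087,0.047,0.342,-0.0003,0.0027,-0.0009],[1,-0.09,0.047,0.342,-0.0003,0.0027,-0.0009],[1,-0.093,0.046,0.341,-0.0003,0.0027,-0.0009],[1,0,0,0,0,0,0],[1,0,-0,0.248,0,0,0],[1,0,-0,0.248,0,0,0],[1,0,-0,0.248,0,0,0],[1,0,-0,0.248,0,0,0],[1,0,0,0,0,0,0],[1,0,0,0,0,0,0]]
```

Request:
move_arm:
  plan:
    - [1, -0.084, 0.048, 0.343, 0, 0.0027, -0.0009]
    - [1, -0.087, 0.047, 0.342, 0, 0.0027, -0.0009]
    - [1, -0.09, 0.047, 0.342, 0, 0.0027, -0.0009]
    - [1, -0.093, 0.046, 0.341, 0, 0.0027, -0.0009]
    - [1, 0, 0, 0, 0, 0, 0]
    - [1, 0, 0, 0.248, 0, 0, 0]
    - [1, 0, 0, 0.248, 0, 0, 0]
    - [1, 0, 0, 0.248, 0, 0, 0]
    - [1, 0, 0, 0.248, 0, 0, 0]
    - [1, 0, 0, 0, 0, 0, 0]
    - [1, 0, 0, 0, 0, 0, 0]

```text
t: 36.2
position: [0.5506, 0.2237, 0.0095]
orientation: [-0.111, 0.874, 0.41, 0.235]
wrist_force: [-0.1, 0.4, 0.6]
opening: 0.0855
gripper_force: 0.0
```

Run:
```python
from h import *
s=status.read_state();print(np.round(s['joint_positions'],3).tolist())
p=P();print(p.R.as_matrix().round(2));p.hold(.4,5).go(p.p+[0,0,.06],.4,3).goR([.47,.25,.15],.4,6,Rt(40,-10)).hold(.4,2);p.show()
```

```text
[-0.539, 0.27, 0.272, 2.215, -1.056, 0.409, -0.051]
t 36.2 at [0.551 0.224 0.009] yaw -39.8 op 0.0855 F [-0.1  0.4  0.6] g 0.0
[[ 0.55  0.77  0.32]
 [ 0.66 -0.64  0.39]
 [ 0.5  -0.   -0.86]]
16
[[0.4,0,0,0,0,0,0],[0.4,0,0,0,0,0,0],[0.4,0,0,0,0,0,0],[0.4,0,0,0,0,0,0],[0.4,0,0,0,0,0,0],[0.4,0.201,-0.001,-0.346,0,0,0],[0.4,0.201,-0.001,-0.346,0,0,0],[0.4,0.201,-0.001,-0.346,0,0,0],[0.4,0.044,-0.263,-0.284,-0.0018,-0.037,0.0095],[0.4,0.003,-0.262,-0.288,-0.0018,-0.037,0.0095],[0.4,-0.038,-0.26,-0.288,-0.0018,-0.037,0.0095],[0.4,-0.079,-0.256,-0.282,-0.0018,-0.037,0.0095],[0.4,-0.119,-0.252,-0.272,-0.0018,-0.037,0.0095],[0.4,-0.157,-0.246,-0.258,-0.0018,-0.037,0.0095],[0.4,0,0,0,0,0,0],[0.4,0,0,0,0,0,0]]
```

Request:
move_arm:
  plan:
    - [0.4, 0, 0, 0, 0, 0, 0]
    - [0.4, 0, 0, 0, 0, 0, 0]
    - [0.4, 0, 0, 0, 0, 0, 0]
    - [0.4, 0, 0, 0, 0, 0, 0]
    - [0.4, 0, 0, 0, 0, 0, 0]
    - [0.4, 0.201, 0, -0.346, 0, 0, 0]
    - [0.4, 0.201, 0, -0.346, 0, 0, 0]
    - [0.4, 0.201, 0, -0.346, 0, 0, 0]
    - [0.4, 0.044, -0.263, -0.284, -0.0018, -0.037, 0.0095]
    - [0.4, 0.003, -0.262, -0.288, -0.0018, -0.037, 0.0095]
    - [0.4, -0.038, -0.26, -0.288, -0.0018, -0.037, 0.0095]
    - [0.4, -0.079, -0.256, -0.282, -0.0018, -0.037, 0.0095]
    - [0.4, -0.119, -0.252, -0.272, -0.0018, -0.037, 0.0095]
    - [0.4, -0.157, -0.246, -0.258, -0.0018, -0.037, 0.0095]
    - [0.4, 0, 0, 0, 0, 0, 0]
    - [0.4, 0, 0, 0, 0, 0, 0]
  squeeze: 50

```text
t: 37.8
position: [0.4741, 0.2452, 0.1369]
orientation: [0.007, 0.933, 0.357, -0.046]
wrist_force: [0.6, -1.1, -1.1]
opening: 0.0547
gripper_force: 53.6
```

Run:
```python
from h import *
s=status.read_state();print(np.round(s['joint_positions'],3).tolist())
p=P();print(p.R.as_matrix().round(2));p.goR([.435,.243,.115],.4,6,Rt(38,-48)).hold(.4,2);p.show()
```

```text
[-0.96, 0.25, 0.467, 1.81, -0.118, 1.203, -1.293]
t 37.8 at [0.474 0.245 0.137] yaw -48.2 op 0.0547 F [ 0.6 -1.1 -1.1] g 53.6
[[ 0.74  0.67 -0.08]
 [ 0.66 -0.75 -0.05]
 [-0.09 -0.02 -1.  ]]
8
[[0.4,-0.095,-0.08,0.084,0.0007,-0.0396,0.0037],[0.4,-0.085,-0.079,0.095,0.0007,-0.0396,0.0037],[0.4,-0.073,-0.078,0.105,0.0007,-0.0396,0.0037],[0.4,-0.06,-0.077,0.113,0.0007,-0.0396,0.0037],[0.4,-0.047,-0.076,0.12,0.0007,-0.0396,0.0037],[0.4,-0.032,-0.075,0.125,0.0007,-0.0396,0.0037],[0.4,0,0,0,0,0,0],[0.4,0,0,0,0,0,0]]
```

Request:
move_arm:
  plan:
    - [0.4, -0.095, -0.08, 0.084, 0.0007, -0.0396, 0.0037]
    - [0.4, -0.085, -0.079, 0.095, 0.0007, -0.0396, 0.0037]
    - [0.4, -0.073, -0.078, 0.105, 0.0007, -0.0396, 0.0037]
    - [0.4, -0.06, -0.077, 0.113, 0.0007, -0.0396, 0.0037]
    - [0.4, -0.047, -0.076, 0.12, 0.0007, -0.0396, 0.0037]
    - [0.4, -0.032, -0.075, 0.125, 0.0007, -0.0396, 0.0037]
    - [0.4, 0, 0, 0, 0, 0, 0]
    - [0.4, 0, 0, 0, 0, 0, 0]

```text
t: 38.6
position: [0.4349, 0.2418, 0.1146]
orientation: [0.132, 0.864, 0.296, -0.385]
wrist_force: [-0.1, 0.3, 0.3]
opening: 0.0549
gripper_force: 53.6
```

Run:
```python
from h import *
s=status.read_state();print(np.round(s['joint_positions'],3).tolist())
p=P();print(p.R.as_matrix().round(2));p.goR([.430,.240,.08],.4,5,Rt(38,-59)).hold(.4,2);p.show()
```

```text
[-0.897, 0.785, 0.44, 1.365, -0.149, 1.884, -1.332]
t 38.6 at [0.435 0.242 0.115] yaw -52.2 op 0.0549 F [-0.1  0.3  0.3] g 53.6
[[ 0.53  0.61 -0.59]
 [ 0.41 -0.79 -0.46]
 [-0.74 -0.   -0.67]]
7
[[0.4,0.09,-0.006,0.107,-0.0002,-0.0122,-0.0001],[0.4,0.094,-0.006,0.104,-0.0002,-0.0122,-0.0001],[0.4,0.097,-0.006,0.1,-0.0002,-0.0122,-0.0001],[0.4,0.101,-0.006,0.096,-0.0002,-0.0122,-0.0001],[0.4,0.105,-0.006,0.092,-0.0002,-0.0122,-0.0001],[0.4,0,0,0,0,0,0],[0.4,0,0,0,0,0,0]]
```

Request:
move_arm:
  plan:
    - [0.4, 0.09, -0.006, 0.107, 0, -0.0122, 0]
    - [0.4, 0.094, -0.006, 0.104, 0, -0.0122, 0]
    - [0.4, 0.097, -0.006, 0.1, 0, -0.0122, 0]
    - [0.4, 0.101, -0.006, 0.096, 0, -0.0122, 0]
    - [0.4, 0.105, -0.006, 0.092, 0, -0.0122, 0]
    - [0.4, 0, 0, 0, 0, 0, 0]
    - [0.4, 0.07, 0, 0.045, 0, 0, 0]
    - [0.4, 0.07, 0, 0.045, 0, 0, 0]
    - [0.4, 0, 0, 0, 0, 0, 0]
    - [0.4, 0, 0, 0, 0, 0, 0]

```text
t: 39.6
position: [0.4294, 0.2413, 0.0734]
orientation: [0.16, 0.823, 0.283, -0.466]
wrist_force: [-0.9, -0.1, -0.9]
opening: 0.0544
gripper_force: 53.6
```

Run:
```python
from h import *
s=status.read_state();print(np.round(s['joint_positions'],3).tolist())
p=P();print(p.R.as_matrix().round(2))
S=shot('side','s9');cv2.imwrite('pics/s9c.png',cv2.resize(S['pixels'][70:220,150:330,::-1],None,fx=4,fy=4))
```

```text
[-0.868, 0.963, 0.414, 1.266, -0.152, 1.996, -1.323]
t 39.6 at [0.429 0.241 0.073] yaw -52.1 op 0.0544 F [-0.9 -0.1 -0.9] g 53.6
[[ 0.41  0.61 -0.68]
 [ 0.32 -0.79 -0.53]
 [-0.86 -0.   -0.51]]
```

View pics/s9c.png

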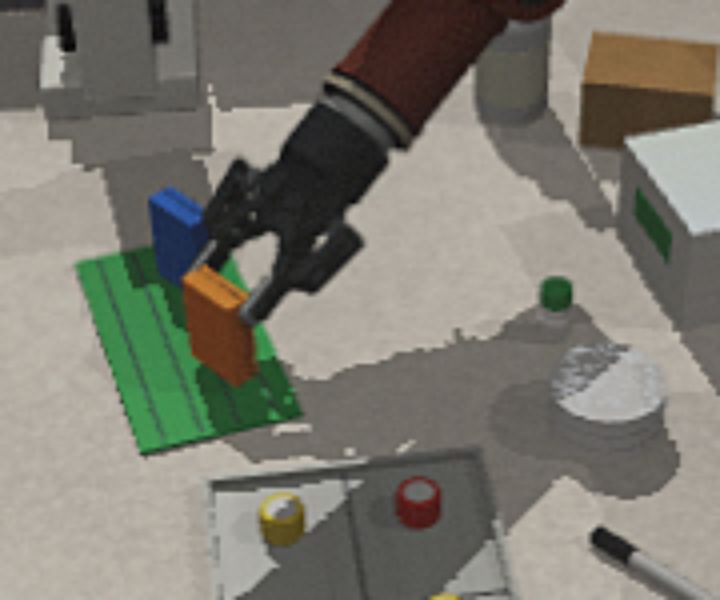

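The orange box is upright just over the mat at (220,330). I'll lower it.

Request:
move_arm:
  plan:
    - [0.4, 0.034, 0, 0.02, 0, 0, 0]
    - [0.4, 0.034, 0, 0.02, 0, 0, 0]
    - [0.4, 0.03, 0, 0.018, 0, 0, 0]
    - [0.4, 0, 0, 0, 0, 0, 0]

```text
t: 40.05
position: [0.4292, 0.2412, 0.0668]
orientation: [0.16, 0.822, 0.283, -0.467]
wrist_force: [-0.3, -0.3, -1.5]
opening: 0.0547
gripper_force: 53.6
```

Request:
move_arm:
  plan:
    - [0.4, 0.026, 0, 0.015, 0, 0, 0]
    - [0.4, 0.017, 0, 0.01, 0, 0, 0]
    - [0.4, 0, 0, 0, 0, 0, 0]

```text
t: 40.35
position: [0.4294, 0.2414, 0.0653]
orientation: [0.16, 0.823, 0.283, -0.467]
wrist_force: [0.6, 1.0, 4.8]
opening: 0.055
gripper_force: 54.0
```

Request:
move_arm:
  plan:
    - [0.4, 0, 0, 0, 0, 0, 0]
    - [0.75, 0, 0, 0, 0, 0, 0]
    - [0.95, 0, 0, 0, 0, 0, 0]
    - [0.95, 0, 0, 0, 0, 0, 0]
    - [0.95, 0, 0, -0.2, 0, 0, 0]
    - [0.95, 0, 0, -0.4, 0, 0, 0]
    - [0.95, 0, 0, -0.5, 0, 0, 0]
    - [0.95, 0, 0, -0.6, 0, 0, 0]
    - [0.95, 0, 0, -0.6, 0, 0, 0]
    - [0.95, 0, 0, 0, 0, 0, 0]

```text
t: 41.35
position: [0.4924, 0.296, 0.1286]
orientation: [0.151, 0.85, 0.296, -0.408]
wrist_force: [0.8, 0.6, 0.1]
opening: 0.0811
gripper_force: 0.0
```

Run:
```python
from h import *
p=P();p.goR([.53,.28,.22],.6,6,Rt(38,0)).hold(.6,1).go([.54,.0,.24],.6,8).hold(.6,2);p.show()
```

```text
t 41.4 at [0.492 0.296 0.129] yaw -51.3 op 0.0811 F [0.8 0.6 0.1] g 0.0
17
[[0.6,-0.197,0.125,-0.239,0.0011,0.0478,0.0003],[0.6,-0.159,0.124,-0.266,0.0011,0.0478,0.0003],[0.6,-0.117,0.123,-0.287,0.0011,0.0478,0.0003],[0.6,-0.073,0.122,-0.302,0.0011,0.0478,0.0003],[0.6,-0.027,0.121,-0.31,0.0011,0.0478,0.0003],[0.6,0.02,0.12,-0.311,0.0011,0.0478,0.0003],[0.6,0,0,0,0,0,0],[0.6,-0.411,0.567,-0.05,0,0,0],[0.6,-0.411,0.567,-0.05,0,0,0],[0.6,-0.411,0.567,-0.05,0,0,0],[0.6,-0.411,0.567,-0.05,0,0,0],[0.6,-0.411,0.567,-0.05,0,0,0],[0.6,-0.411,0.567,-0.05,0,0,0],[0.6,-0.411,0.567,-0.05,0,0,0],[0.6,-0.411,0.567,-0.05,0,0,0],[0.6,0,0,0,0,0,0],[0.6,0,0,0,0,0,0]]
```

Request:
move_arm:
  plan:
    - [0.6, -0.197, 0.125, -0.239, 0.001, 0.0475, 0]
    - [0.6, -0.159, 0.124, -0.266, 0.001, 0.0475, 0]
    - [0.6, -0.117, 0.123, -0.287, 0.001, 0.0475, 0]
    - [0.6, -0.073, 0.122, -0.302, 0.001, 0.0475, 0]
    - [0.6, -0.027, 0.121, -0.31, 0.001, 0.0475, 0]
    - [0.6, 0.02, 0.12, -0.311, 0.001, 0.0475, 0]
    - [0.6, 0, 0, 0, 0, 0, 0]
    - [0.6, -0.411, 0.567, -0.05, 0, 0, 0]
    - [0.6, -0.411, 0.567, -0.05, 0, 0, 0]
    - [0.6, -0.411, 0.567, -0.05, 0, 0, 0]
    - [0.6, -0.411, 0.567, -0.05, 0, 0, 0]
    - [0.6, -0.411, 0.567, -0.05, 0, 0, 0]
    - [0.6, -0.411, 0.567, -0.05, 0, 0, 0]
    - [0.6, -0.411, 0.567, -0.05, 0, 0, 0]
    - [0.6, -0.411, 0.567, -0.05, 0, 0, 0]
    - [0.6, 0, 0, 0, 0, 0, 0]
    - [0.6, 0, 0, 0, 0, 0, 0]

```text
t: 43.05
position: [0.54, -0.0016, 0.2377]
orientation: [0.002, 0.945, 0.326, -0.008]
wrist_force: [0.6, 0.7, -0.1]
opening: 0.0513
gripper_force: 0.0
```

Run:
```python
from h import *
s=status.read_state();print(np.round(s['joint_positions'],3).tolist())
p=P();p.goR([.50,-.29,.22],.6,9,Rt(175,0)if 0 else Rt(-5,0)).hold(.6,2);p.show()
```

```text
[-0.772, 0.127, 0.758, 1.744, -0.081, 1.321, -0.902]
t 43.0 at [ 0.54  -0.002  0.238] yaw -51.9 op 0.0513 F [ 0.6  0.7 -0.1] g 0.0
11
[[0.6,-0.465,0.45,0.046,0.0002,0.0006,0.0266],[0.6,-0.426,0.487,0.045,0.0002,0.0006,0.0266],[0.6,-0.383,0.521,0.044,0.0002,0.0006,0.0266],[0.6,-0.339,0.551,0.043,0.0002,0.0006,0.0266],[0.6,-0.292,0.577,0.042,0.0002,0.0006,0.0266],[0.6,-0.242,0.6,0.041,0.0002,0.0006,0.0266],[0.6,-0.192,0.618,0.04,0.0002,0.0006,0.0266],[0.6,-0.139,0.632,0.04,0.0002,0.0006,0.0266],[0.6,-0.086,0.641,0.039,0.0002,0.0006,0.0266],[0.6,0,0,0,0,0,0],[0.6,0,0,0,0,0,0]]
```

Request:
move_arm:
  plan:
    - [0.6, -0.465, 0.45, 0.046, 0, 0, 0.0266]
    - [0.6, -0.426, 0.487, 0.045, 0, 0, 0.0266]
    - [0.6, -0.383, 0.521, 0.044, 0, 0, 0.0266]
    - [0.6, -0.339, 0.551, 0.043, 0, 0, 0.0266]
    - [0.6, -0.292, 0.577, 0.042, 0, 0, 0.0266]
    - [0.6, -0.242, 0.6, 0.041, 0, 0, 0.0266]
    - [0.6, -0.192, 0.618, 0.04, 0, 0, 0.0266]
    - [0.6, -0.139, 0.632, 0.04, 0, 0, 0.0266]
    - [0.6, -0.086, 0.641, 0.039, 0, 0, 0.0266]
    - [0.6, 0, 0, 0, 0, 0, 0]
    - [0.6, 0, 0, 0, 0, 0, 0]

```text
t: 44.15
position: [0.5005, -0.2895, 0.2212]
orientation: [0.004, 0.999, -0.043, -0.007]
wrist_force: [-0.0, 0.1, -1.1]
opening: 0.0512
gripper_force: 0.0
```

Run:
```python
from h import *
s=status.read_state();print(np.round(s['joint_positions'],3).tolist())
T=shot('top','t10');S=shot('side','s10')
i=np.hstack([cv2.imread('pics/t10.png')[140:310,60:420],cv2.imread('pics/s10.png')[95:320,140:360][:170]]); cv2.imwrite('pics/j10.png',cv2.resize(i,None,fx=1.37,fy=1.37))
p=P();p.goR([.528,-.292,.12],.7,4,Rt(-5,0)).hold(.7,1).go([.528,-.292,.058],.7,4).hold(.7,2);p.show()
```

```text
[-0.387, 0.295, 1.008, 1.69, -0.243, 1.307, -0.99]
t 44.2 at [ 0.501 -0.288  0.221] yaw -94.8 op 0.0513 F [0.3 0.3 0.6] g 0.0
11
[[0.7,0.142,0.004,0.505,0.0007,0.001,0.0003],[0.7,0.14,0.005,0.506,0.0007,0.001,0.0003],[0.7,0.139,0.006,0.506,0.0007,0.001,0.0003],[0.7,0.137,0.007,0.506,0.0007,0.001,0.0003],[0.7,0,0,0,0,0,0],[0.7,-0,-0,0.31,0,0,0],[0.7,-0,-0,0.31,0,0,0],[0.7,-0,-0,0.31,0,0,0],[0.7,-0,-0,0.31,0,0,0],[0.7,0,0,0,0,0,0],[0.7,0,0,0,0,0,0]]
```

View pics/j10.png

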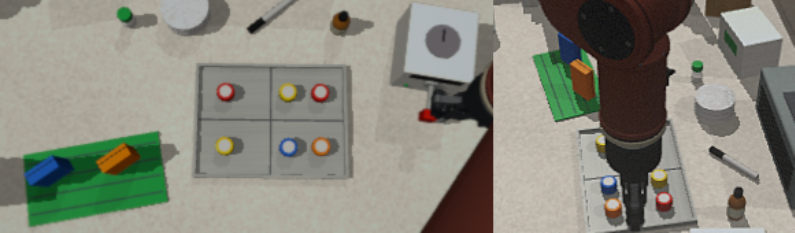

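The top view shows six caps apart in the tray at (226,92), (288,92), (320,93), (224,146), (289,147) and (321,146). Both boxes stand on the mat at (48,172) and (117,159), so I'll move on to the knob.

Request:
move_arm:
  plan:
    - [0.7, 0.142, 0.005, 0.505, 0, 0.001, 0]
    - [0.7, 0.14, 0.005, 0.505, 0, 0.001, 0]
    - [0.7, 0.139, 0.006, 0.505, 0, 0.001, 0]
    - [0.7, 0.137, 0.007, 0.505, 0, 0.001, 0]
    - [0.7, 0, 0, 0, 0, 0, 0]
    - [0.7, 0, 0, 0.31, 0, 0, 0]
    - [0.7, 0, 0, 0.31, 0, 0, 0]
    - [0.7, 0, 0, 0.31, 0, 0, 0]
    - [0.7, 0, 0, 0.31, 0, 0, 0]
    - [0.7, 0, 0, 0, 0, 0, 0]
    - [0.7, 0, 0, 0, 0, 0, 0]

```text
t: 45.35
position: [0.5271, -0.2949, 0.0584]
orientation: [0.004, 0.999, -0.043, -0.0]
wrist_force: [-0.0, 0.5, 1.5]
opening: 0.0598
gripper_force: 0.0
```

Request:
move_arm:
  plan:
    - [0.1, 0, 0, 0, 0, 0, 0]
    - [0.1, 0, 0, 0, 0, 0, 0]
    - [0.1, 0, 0, 0, 0, 0, 0]
    - [0.1, 0, 0, 0, 0, 0, 0]
    - [0.1, 0, 0, 0, 0, 0, 0]
  squeeze: 50

```text
t: 45.85
position: [0.5281, -0.2927, 0.0596]
orientation: [0.002, 0.999, -0.043, 0.001]
wrist_force: [-3.8, 9.6, 10.9]
opening: 0.0251
gripper_force: 48.9
```

Run:
```python
from h import *
p=P();print(p.R.as_matrix().round(3))
T=shot('top','t10');S=shot('side','s10')
i=np.hstack([cv2.resize(cv2.imread('pics/t10.png')[180:250,340:410],None,fx=5,fy=5),cv2.resize(cv2.imread('pics/s10.png')[250:320,225:295],None,fx=5,fy=5)]); cv2.imwrite('pics/j11.png',i)
```

```text
t 45.9 at [ 0.528 -0.293  0.06 ] yaw -94.9 op 0.0251 F [-3.8  9.6 10.9] g 48.9
[[ 0.996 -0.085  0.001]
 [-0.085 -0.996 -0.005]
 [ 0.002  0.005 -1.   ]]
```

View pics/j11.png

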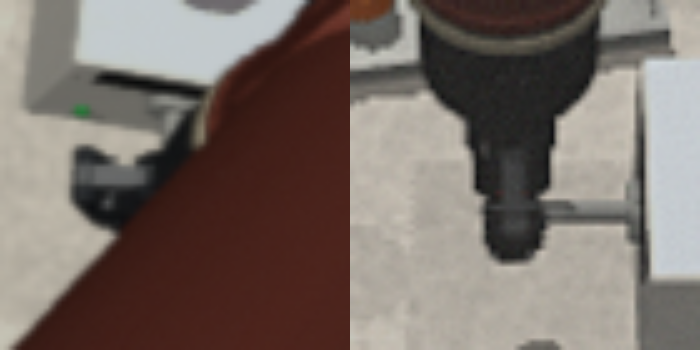

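The fingers hold the knob at (515,210) in the right half. I'll pull it straight out.

Request:
move_arm:
  plan:
    - [0.1, -0.15, 0, 0, 0, 0, 0]
    - [0.1, -0.15, 0, 0, 0, 0, 0]
    - [0.1, -0.15, 0, 0, 0, 0, 0]
    - [0.1, -0.15, 0, 0, 0, 0, 0]
    - [0.1, -0.15, 0, 0, 0, 0, 0]
    - [0.1, -0.13, 0, 0, 0, 0, 0]
    - [0.1, 0, 0, 0, 0, 0, 0]
    - [0.1, 0, 0, 0, 0, 0, 0]

```text
t: 46.75
position: [0.4871, -0.2874, 0.0596]
orientation: [0.002, 0.999, -0.042, 0.003]
wrist_force: [8.8, 11.7, 3.1]
opening: 0.0253
gripper_force: 49.9
```

Request:
move_arm:
  plan:
    - [0.1, -0.06, 0, 0, 0, 0, 0]
    - [0.1, -0.04, 0, 0, 0, 0, 0]
    - [0.1, 0, 0, 0, 0, 0, 0]
    - [0.1, 0, 0, 0, 0, 0, 0]

```text
t: 47.15
position: [0.4834, -0.2869, 0.0597]
orientation: [0.002, 0.999, -0.041, 0.004]
wrist_force: [13.7, 10.6, -0.8]
opening: 0.0252
gripper_force: 50.2
```

Request:
move_arm:
  plan:
    - [0.1, -0.06, 0, 0, 0, 0, 0]
    - [0.1, 0, 0, 0, 0, 0, 0]
    - [0.1, 0, 0, 0, 0, 0, 0]

```text
t: 47.45
position: [0.4832, -0.2869, 0.0598]
orientation: [0.004, 0.999, -0.041, 0.006]
wrist_force: [27.6, 5.4, -14.4]
opening: 0.0255
gripper_force: 51.5
```

It's at the stop: the position is steady while the force climbs. I'll hold for 1.2 s, then release.

Request:
move_arm:
  plan:
    - [0.1, 0, 0, 0, 0, 0, 0]
    - [0.1, 0, 0, 0, 0, 0, 0]
    - [0.1, 0, 0, 0, 0, 0, 0]
    - [0.1, 0, 0, 0, 0, 0, 0]
    - [0.1, 0, 0, 0, 0, 0, 0]
    - [0.1, 0, 0, 0, 0, 0, 0]
    - [0.1, 0, 0, 0, 0, 0, 0]
    - [0.1, 0, 0, 0, 0, 0, 0]
    - [0.1, 0, 0, 0, 0, 0, 0]
    - [0.9, 0, 0, 0, 0, 0, 0]
    - [0.9, 0, 0, 0, 0, 0, 0]
    - [0.9, 0, 0, 0, 0, 0, 0]
    - [0.9, 0, 0, 0, 0, 0, 0]
    - [0.9, 0, 0, 0, 0, 0, 0]
    - [0.9, 0, 0, -0.3, 0, 0, 0]
    - [0.9, 0, 0, -0.5, 0, 0, 0]
    - [0.9, 0, 0, -0.6, 0, 0, 0]
    - [0.9, -0.3, 0, -0.6, 0, 0, 0]
    - [0.9, -0.3, 0, -0.6, 0, 0, 0]
    - [0.9, 0, 0, 0, 0, 0, 0]

```text
t: 49.45
position: [0.4453, -0.2887, 0.1928]
orientation: [0.004, 0.999, -0.044, 0.003]
wrist_force: [0.5, -0.3, -0.1]
opening: 0.0768
gripper_force: 0.0
```

Run:
```python
from h import *
st();T=shot('top','t12');S=shot('side','s12')
i=np.hstack([cv2.imread('pics/t12.png')[140:310,60:420],cv2.imread('pics/s12.png')[130:300,200:420]]); cv2.imwrite('pics/j12.png',cv2.resize(i,None,fx=1.37,fy=1.37))
H=cv2.cvtColor(S['pixels'],cv2.COLOR_RGB2HSV)[278:304,200:275]
m=((H[...,0]<8)|(H[...,0]>170))&(H[...,1]>140); ys,xs=np.nonzero(m); print(xs.min()+200,xs.max()+200)
```

```text
t 49.5 at [ 0.445 -0.289  0.193] yaw -95.1 op 0.0768 F [ 0.5 -0.3 -0.1] g 0.0
253 260
```

View pics/j12.png

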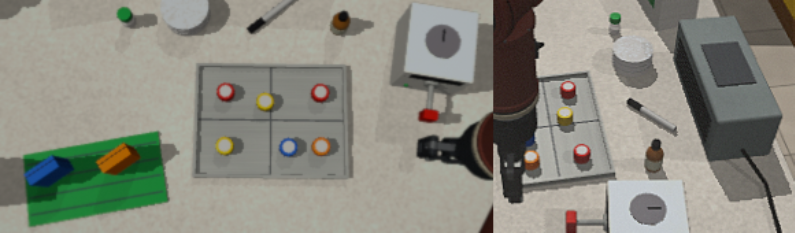

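The knob is home at (428,115), in the same pixels as before. The yellow cap was knocked to (265,101), but it's still about 70 mm between centres from its nearest neighbour. Every quarter still has a cap and both boxes stand, so I'll hand the job in.

```bash
python3 -c "
from h import *
print(r.sign_off())"
```

```text
the job is handed in; nothing more can be done
None
```

Handed in: six caps are spread singly on the tray with every quarter occupied (the yellow one knocked aside mid-run still clears its neighbours), both slide boxes stand on the mat, and the knob was pulled to its stop, held about 1.2 s and sprang fully home.

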